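# Clear the spice turntable into two nested stacks

## Robot

A 6-joint arm with a two-finger parallel gripper is mounted at the origin on the work surface. World frame = base frame: x ahead of the robot, y to its left, z up, the work surface at z = 0. Lengths are in m, angles in rad, forces in N, time in s.
With the tool pointing down it reaches from about 0.275 to 0.85 m from the base axis. Payload 5.2 kg.
Tool frame: the origin (TCP) lies between the finger pads; the fingertips stand 25 mm ahead of it and the grasp point (between the pads) lies 6 mm ahead of it; z points along the fingers, y is the direction in which the jaws open and shut (so a half turn about z gives the same grasp; the last joint's range is limited). The gripper opens to 85 mm and grips with 20 to 120 N. Pads are 22 mm wide; open, the fingers measure 114 mm over their backs; the gripper's body (76 mm by 85 mm) begins 54 mm behind the grasp point. The pads swing forward as they close: fully open they stand 13 mm farther back than shut.
Start: joints at [1.028, 0.259, 1.535, -0, 1.348, -0.203], TCP at [0.183, 0.519, 0.256] pointing down, gripper open.
Joint ranges: [-3.14, 3.14], [-0.91, 2.08], [0.19, 2.58], [-1.22, 4.36], [0.22, 2.71], [-3.12, 3.12]. Speed limits (rad/s): [2.57, 2.57, 3.14, 3.14, 3.14, 3.14].

## Interface

Orientations are given as a rotation vector (axis times angle).
In Python, from rig import r, get_image, camera_params gives the robot as it stands.
- The arm moves only by the tool play_rows, never from a script. Its argument "increments" is a list of rows, each an object of numbers: "tx", "ty", "tz": the shift along the tool's x, y, z in m; "yaw": the turn about the tool's z in rad; "fingers": the finger opening in m, from 0 to 0.0854. In form: [{"tx": .., "ty": .., "tz": .., "yaw": .., "fingers": ..}, ...]. A call has 1 to 5 rows; each row is the pose to reach, as a shift and turn from the pose commanded when the call began, along the tool's axes at that moment; what a row does not reach only later rows make up. A row lasts 1/12 s, in which the tool goes at most 41.7 mm and 7.16 degrees, less where a joint would pass 70% of its speed; a pose out of reach is approached as far as the arm can. A call with a gripper value outside its range is refused whole. The fingers move at their own pace and stop on an object; "force" is the grip in N (left out, the last holds). Time passes only in rows, so rows that repeat a pose let the fingers close. It gives the time, the measured TCP pose, the force and the opening at its end, in the units of the state.
- r.sense(): the state, without advancing time (a new reading comes with each control period).
- get_image(name): name is "side" or "top" or "wrist"; returns the picture (420x560x3 uint8, red, green, blue); there is no depth.
- camera_params(name): a dict with "vertical_fov" (degrees; the focal length in pixels is half the picture's height over the tangent of half this angle, whatever the lens; pixels are square), "cx", "cy" (the principal point, pixels), "k1" (the pictures are not rectified: a ray, as slopes to the right and down, at radius r is drawn at 1 + k1 r^2 times it, then the intrinsics apply), "world_to_cam" (4x4, takes a point from world to camera coordinates). Camera axes: x right, y down, z forward; pixel columns grow to the right and rows downward; lengths in m; the calibration is good to about 2 mm. A picture is of the moment at which its call begins: read the wrist's pose just before it. camera_params takes no time and is no camera call; for the wrist camera it gives the pose at the moment of the call.
- r.job_done(): hands the job in, once; it reports no verdict.
The state is a dict: "time_s": time; "qpos": joint angles; "qd": joint speeds; "joint_torque": joint torques, N m; "tcp_pos": TCP position; "eef_rot": TCP orientation; "ft_force": force on the tool from outside, world axes, zero at the start; "ft_torque": the same for the moment, N m; "width": opening from 0.0 (shut) to 1.0 (fully open).
Only numpy, scipy, OpenCV 4.12 (cv2) and the standard library are available. Lean on these libraries where they do the work, as an engineer would, in place of code of your own. Each camera call takes 0.05 s, during which the arm holds its last target.

## Task

The turntable needs wiping, so move its five things onto the two cork mats as two compact stacks, one thing at a time in this order: first the steel spice box flat on the middle of the rectangular mat with its long sides along the mat's, then the white pinch bowl on the middle of the box's lid, then the pestle standing upright on its broad end in the bowl; after that the glass jar upright on the middle of the round mat, and last the funnel, mouth down, over the jar's cap. Set the bowl and the jar down gently without dropping them, and leave the pepper mill and the steel tumbler where they stand.

Things in the scene. Friction and masses are not known exactly. Their poses are not given: they have to be found in the camera images.
- spice_box: closed steel spice box, a plain rectangular tin 100 (x) by 60 (y) by 50 (z) mm with a flat lid; starts upright on the turntable at any yaw. About 0.22 kg. Origin: centre of its underside; x along its long side, z up
- pinch_bowl: round white ceramic pinch bowl, 36 mm high, 64 mm across the rim, 44 mm across the flat foot, upper wall nearly upright (60 mm across at 12 mm height), wall 4 mm, inner floor flat, 6 mm above the underside and about 40 mm across. About 0.12 kg. Stands upright on the turntable. Origin: centre of its underside, z up
- pestle: small wooden pestle standing upright on its flat broad end: 85 mm high, 34 mm across at the foot, waist 19 mm across at 55 mm height, grip 24 mm across at 74 mm height. About 0.05 kg. Starts on the turntable. Origin: centre of its foot, z up along the pestle
- jar: closed glass jar with a red cap, standing upright on the turntable: 80 mm high in all, glass body 60 mm across up to 54 mm height, cap 51 mm across from 61 to 80 mm height (it stays on). About 0.22 kg. Origin: centre of its underside, z up
- funnel: blue plastic funnel standing mouth down on the turntable, its spout pointing up: 86 mm high; outside 72 mm across at the mouth, 62 mm at 18 mm height, 17 mm at 45 mm height where the spout begins, 13 mm at the spout's end; wall 3 mm. About 0.04 kg. Over the jar's cap it comes to rest with its mouth about 60 mm above the jar's underside. Origin: centre of its mouth (the lower edge), z up along the spout
- long_mat: rectangular cork mat fixed on the ledge, 130 (x) by 86 (y) mm, 4 mm thick, left or right of the turntable, turned up to 40 degrees. Origin: centre of its underside; x along its long side, z up
- round_mat: round cork mat fixed on the ledge, 96 mm across, 4 mm thick, on the other side of the turntable. Origin: centre of its underside, z up
- turntable: round black plastic turntable 320 mm across; its flat top is 24 mm above the ledge; it is locked and does not turn. Origin: centre of its underside, z up
- pepper_mill: bystander: dark wooden pepper mill, 112 mm high, 54 mm across, standing loose on the ledge beyond one of the mats. Origin: centre of its underside, z up
- tumbler: bystander: empty steel tumbler, 85 mm high, 68 mm across, standing loose on the ledge beyond the other mat. Origin: centre of its underside, z up
Mind the look-alikes: they are no part of the job. There is more than one size of the pinch_bowl; the job needs the largest.

How it is judged:
By the outcome, as a careful person would: the job done as asked, in the order asked, and still so for the second after the job is handed in, with the robot touching nothing.
It also fails if it takes over 128 s, if anything falls off the work surface, if the arm or the gripper's body presses on something with over 40 N, if the wrist force passes 120 N, or if a joint passes its speed limit or range.

## Working session

There is one attempt and no reset: what is moved stays moved. The work goes in short steps, Python scripts to look and compute and a tool call to move; the robot and the scene stay as the last step left them, time stands still between calls to the robot, and variables do not carry over. Pictures are saved under pics/ and viewed, and the job is handed in when it is done.

Besides the shell and the picture viewer there is one more tool, called after "Call:" as name(argument=value, ...), one argument or row to a line, values as JSON. play_rows: Moves the arm, as the interface text tells. Its arguments: {"type":"object","properties":{"increments":{"type":"array"},"force":{"type":"number"}},"required":["increments"]}

```bash
ls; mkdir -p pics
cat > h.py <<'E'
import numpy as np, cv2
from rig import r, get_image, camera_params
from scipy.spatial.transform import Rotation as R
def snap(name,f):
    s=r.sense(); p=camera_params(name); im=get_image(name)
    cv2.imwrite('pics/'+f+'.png',cv2.cvtColor(im,cv2.COLOR_RGB2BGR))
    np.save('pics/'+f+'.npy',dict(p=p,im=im,s=s),allow_pickle=True)
    return im,p
def load(f): 
    d=np.load('pics/'+f+'.npy',allow_pickle=True).item(); return d['im'],d['p']
def K(p): 
    f=210/np.tan(np.radians(p['vertical_fov'])/2); return f
def proj(p,X):
    X=np.atleast_2d(X); W=np.array(p['world_to_cam']); c=X@W[:3,:3].T+W[:3,3]
    s=c[:,:2]/c[:,2:]; rr=(s**2).sum(1,keepdims=True); s=s*(1+p['k1']*rr); f=K(p)
    return s*f+[p['cx'],p['cy']]
def pix(p,uv,z):
    uv=np.atleast_2d(np.array(uv,float)); f=K(p); d=(uv-[p['cx'],p['cy']])/f; s=d.copy()
    for _ in range(30): s=d/(1+p['k1']*(s**2).sum(1,keepdims=True))
    W=np.array(p['world_to_cam']); Rm=W[:3,:3]; o=-Rm.T@W[:3,3]
    D=np.c_[s,np.ones(len(s))]@Rm
    return o+D*((z-o[2])/D[:,2])[:,None]
E
python3 - <<'E'
from h import *
for n in('side','top','wrist'):
    im,p=snap(n,n+'0'); print(n,p['vertical_fov'],p['k1'],p['cx'],p['cy'],np.round(p['world_to_cam'],3).tolist())
print(r.sense())
E
```

```text
pics
side 47.19442772513259 -0.07521250573276926 277.14756663425857 206.66392991687263 [[-0.964, -0.266, 0.008, 0.545], [-0.211, 0.743, -0.635, 0.135], [0.163, -0.614, -0.773, 1.164], [0.0, 0.0, 0.0, 1.0]]
top 50.364940672439374 -0.1042771723088559 279.76753863895 198.93383247794858 [[0.029, -0.999, -0.023, 0.008], [-0.999, -0.028, -0.04, 0.577], [0.04, 0.024, -0.999, 1.256], [0.0, 0.0, 0.0, 1.0]]
wrist 67.07465048481082 0.01768277355760632 277.9869670810022 208.09547669105416 [[0.333, 0.943, -0.001, -0.549], [0.896, -0.316, 0.313, -0.04], [0.294, -0.105, -0.95, 0.38], [0.0, 0.0, 0.0, 1.0]]
{'time_s': 0.15, 'qpos': array([ 1.02816595e+00,  2.59198696e-01,  1.53584707e+00,  8.54515688e-06,
        1.34798435e+00, -2.02789764e-01]), 'qd': array([ 0.00154911, -0.00156329, -0.00370499,  0.00188715,  0.00120478,
        0.00128338]), 'joint_torque': array([ 2.66942989e-03, -4.46387064e+01, -2.90819889e+01, -3.51221033e-04,
        8.09004356e-03, -7.98703286e-05]), 'tcp_pos': array([0.18311026, 0.51823171, 0.25564703]), 'eef_rot': array([-5.31168246e-01, -3.09582347e+00,  2.09782025e-03]), 'ft_force': array([-0.31245751, -0.64201819, -0.57281045]), 'ft_torque': array([-0.00909341, -0.0015001 ,  0.02316011]), 'width': 0.9966522812612697}
```

View pics/top0.png

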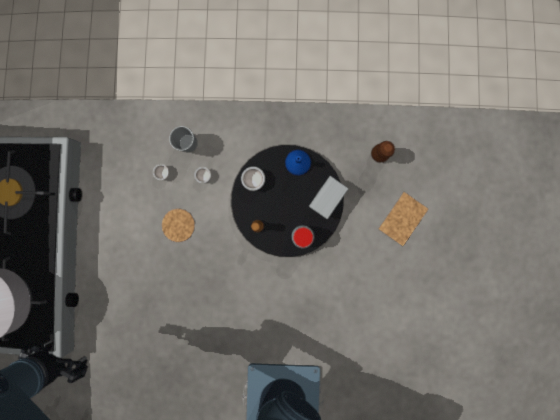

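View pics/side0.png

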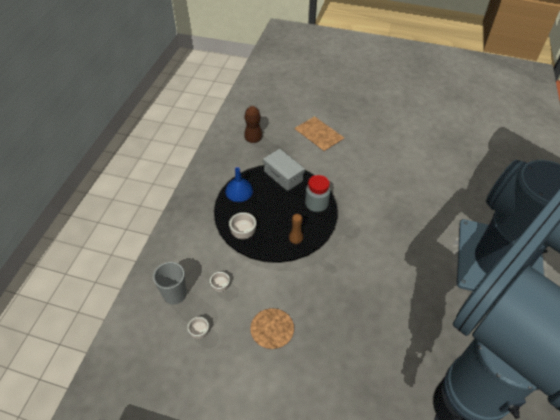

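View pics/wrist0.png

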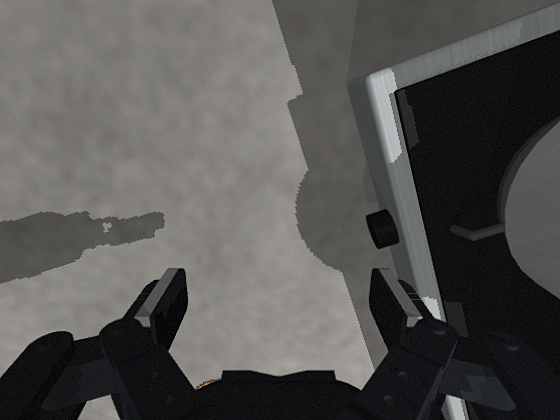

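The top view shows the box at (328,198), bowl (253,179), pestle (257,226), jar (303,237), funnel (298,161), long mat (404,219) and round mat (178,225). The small bowls on the ledge are decoys. Next I'll measure.

```bash
cat > meas.py <<'E'
from h import *
import sys
def seg(im,kind):
    hsv=cv2.cvtColor(im,cv2.COLOR_RGB2HSV).astype(int); h,s,v=hsv[...,0],hsv[...,1],hsv[...,2]
    if kind=='red': m=((h<6)|(h>174))&(s>190)&(v>90)
    if kind=='blue': m=(h>105)&(h<128)&(s>140)&(v>50)
    if kind=='cork': m=(h>5)&(h<22)&(s>70)&(v>130)
    if kind=='wood': m=(h>3)&(h<22)&(s>110)&(v>40)
    if kind=='bright': m=(v>125)&(s<60)
    return m.astype(np.uint8)
def blobs(m,a=30):
    n,l,st,c=cv2.connectedComponentsWithStats(m)
    return [(c[i].round(1).tolist(),st[i].tolist(),(l==i)) for i in range(1,n) if st[i][4]>a]
if __name__=='__main__':
  for v in('top0','side0'):
    im,p=load(v); print(v)
    for k in('red','blue','cork','wood','bright'):
        for c,st,_ in blobs(seg(im,k)):
            if st[4]<4000: print(k,c,st)
E
python3 meas.py
python3 - <<'E'
from h import *
im,p=load('top0'); c=im[130:260,150:440]; c=cv2.resize(c,None,fx=2.7,fy=2.7,interpolation=cv2.INTER_CUBIC); cv2.imwrite('pics/t0z.png',c[...,::-1])
im,p=load('side0'); c=im[90:350,150:360]; c=cv2.resize(c,None,fx=2.3,fy=2.3,interpolation=cv2.INTER_CUBIC); cv2.imwrite('pics/s0z.png',c[...,::-1])
E
```

```text
top0
red [302.9, 236.8] [295, 228, 17, 18, 245]
blue [297.5, 162.0] [285, 150, 26, 26, 525]
cork [403.1, 218.6] [379, 192, 49, 54, 1367]
cork [177.6, 224.9] [162, 209, 32, 33, 849]
cork [254.9, 226.0] [252, 223, 7, 7, 36]
wood [382.6, 151.1] [372, 141, 22, 21, 334]
wood [9.7, 191.8] [0, 178, 22, 28, 489]
wood [403.1, 218.6] [380, 193, 47, 52, 1241]
wood [177.9, 225.0] [163, 210, 31, 31, 779]
wood [257.0, 225.6] [251, 220, 13, 12, 127]
bright [76.1, 109.0] [63, 100, 25, 18, 210]
bright [52.4, 116.8] [37, 102, 28, 25, 284]
bright [60.8, 200.6] [52, 138, 15, 139, 727]
bright [557.7, 163.6] [555, 155, 5, 19, 58]
bright [252.9, 178.5] [241, 167, 24, 23, 373]
bright [328.3, 196.9] [310, 177, 38, 41, 800]
bright [5.4, 307.4] [0, 278, 15, 59, 620]
bright [138.3, 302.5] [136, 297, 6, 11, 33]
bright [101.0, 342.8] [90, 323, 25, 41, 353]
bright [538.8, 328.4] [536, 324, 7, 10, 40]
bright [57.2, 343.4] [54, 331, 6, 26, 113]
bright [527.4, 340.5] [523, 337, 10, 8, 37]
bright [541.9, 343.1] [538, 340, 9, 7, 34]
bright [302.9, 358.9] [283, 347, 47, 27, 438]
bright [540.4, 360.7] [520, 349, 40, 23, 
[... 836 characters left out ...]
49.6, 98.6] [536, 90, 24, 21, 252]
bright [529.2, 110.5] [524, 107, 12, 8, 61]
bright [364.5, 117.1] [361, 114, 8, 7, 31]
bright [477.9, 148.3] [471, 143, 16, 10, 81]
bright [430.3, 211.8] [426, 208, 9, 9, 37]
bright [242.4, 224.3] [229, 213, 27, 25, 487]
bright [451.6, 242.2] [443, 234, 15, 19, 112]
bright [332.7, 257.3] [325, 253, 18, 10, 92]
bright [549.0, 270.1] [544, 261, 16, 16, 100]
bright [311.1, 288.9] [307, 285, 9, 9, 37]
bright [535.0, 323.6] [503, 295, 57, 57, 733]
bright [318.6, 299.7] [315, 296, 8, 9, 41]
bright [319.4, 313.4] [316, 310, 8, 7, 31]
bright [310.1, 321.1] [307, 317, 7, 8, 32]
bright [293.2, 345.7] [283, 336, 23, 19, 156]
bright [131.0, 352.3] [125, 349, 11, 7, 38]
```

View pics/t0z.png

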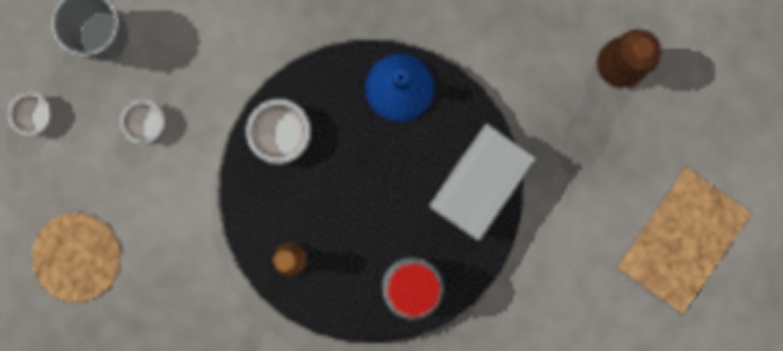

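View pics/s0z.png

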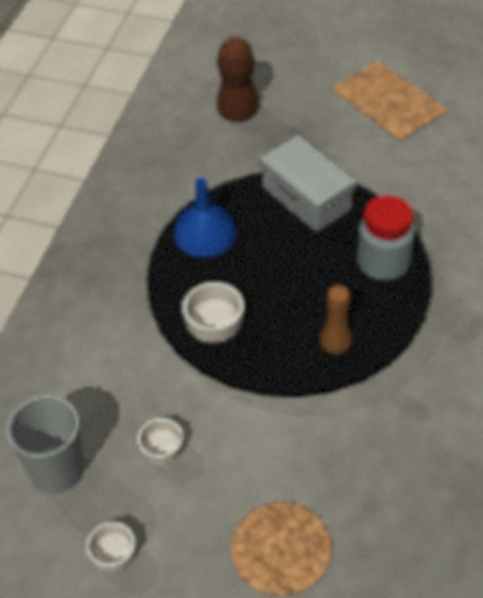

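```bash
cat > fit.py <<'E'
from h import *
from meas import seg,blobs
from scipy.optimize import minimize
S=4
def render(p,pts_list):
    m=np.zeros((420*S,560*S),np.uint8)
    for P in pts_list:
        q=proj(p,P); cv2.fillConvexPoly(m,cv2.convexHull(np.round((q+.5)*S-.5).astype(np.int32)),1)
    return cv2.resize(m.astype(np.float32),(560,420),interpolation=cv2.INTER_AREA)
def disc(x,y,z,rad):
    a=np.linspace(0,2*np.pi,40,endpoint=False); return np.c_[x+rad*np.cos(a),y+rad*np.sin(a),0*a+z]
def revol(x,y,z0,prof):
    out=[]
    for (h1,r1),(h2,r2) in zip(prof[:-1],prof[1:]): out.append(np.r_[disc(x,y,z0+h1,r1),disc(x,y,z0+h2,r2)])
    return out
def boxp(x,y,yaw,z0,L,W,H):
    c,s=np.cos(yaw),np.sin(yaw); o=[]
    for z in(z0,z0+H):
        for a,b in((1,1),(-1,1),(-1,-1),(1,-1)): o.append([x+c*a*L/2-s*b*W/2,y+s*a*L/2+c*b*W/2,z])
    return np.array(o)
def fit(model,x0,data,step):
    def cost(x): return sum(np.abs(render(p,model(x))-m).sum() for p,m in data)
    st=np.array(step); x0=np.array(x0,float)
    sim=np.r_[[x0],[x0+st*e for e in np.eye(len(x0))]]
    r_=minimize(cost,x0,method='Nelder-Mead',options=dict(initial_simplex=sim,xatol=1e-4,fatol=.5,maxiter=150))
    return r_.x,r_.fun,sum(m.sum() for _,m in data)
PROF=dict(bowl=[(0,.022),(.012,.030),(.036,.032)],pestle=[(0,.017),(.055,.0095),(.074,.012),(.085,.009)],
 funnel=[(0,.036),(.018,.031),(.045,.0085),(.086,.0065)],cap=[(.061,.0255),(.080,.0255)],mill=[(0,.027),(.06,.02),(.112,.02)])
E
cat > f1.py <<'E'
from fit import *
def near(im,k,c,z=14):
    b=min(blobs(seg(im,k),20),key=lambda b:np.hypot(b[0][0]-c[0],b[0][1]-c[1])); return cv2.morphologyEx(b[2].astype(np.uint8),cv2.MORPH_CLOSE,np.ones((5,5))).astype(float)
T,pt=load('top0'); Sd,ps=load('side0')
obs=dict(bowl=('bright',(253,178),(242,224)),pestle=('wood',(257,226),(296,229)),funnel=('blue',(298,162),(238,189)),cap=('red',(303,237),(318,184)))
for n,(k,ct,cs) in obs.items():
    z0=.024; x0=pix(pt,ct,z0+.03)[0][:2]
    mt,ms=near(T,k,ct),near(Sd,k,cs)
    for nm,d in(('top',[(pt,mt)]),('side',[(ps,ms)]),('both',[(pt,mt),(ps,ms)])):
        x,f,a=fit(lambda x:revol(x[0],x[1],z0,PROF[n]),x0,d,[.01,.01]); print(n,nm,x.round(4),f.round(),a)
mats=[('round','cork',(178,225),(272,328)),('long','cork',(403,219),(319,133))]
for n,k,ct,cs in mats:
    mt,ms=near(T,k,ct),near(Sd,k,cs); x0=pix(pt,ct,.004)[0][:2]
    for nm,d in(('top',[(pt,mt)]),('side',[(ps,ms)]),('both',[(pt,mt),(ps,ms)])):
        if n=='round': x,f,a=fit(lambda x:[np.r_[disc(x[0],x[1],0,.048),disc(x[0],x[1],.004,.048)]],x0,d,[.01,.01])
        else: x,f,a=min((fit(lambda x:[boxp(x[0],x[1],x[2],0,.13,.086,.004)],[*x0,w],d,[.01,.01,.1]) for w in(-.6,.6)),key=lambda q:q[1])
        print(n,nm,x.round(4),f.round(),a)
mt=near(T,'bright',(328,197));x0=pix(pt,(328,197),.074)[0][:2]
x,f,a=min((fit(lambda x:[boxp(x[0],x[1],x[2],.0739,.1,.06,.0001)],[*x0,w],[(pt,mt)],[.01,.01,.1]) for w in(-.6,.6)),key=lambda q:q[1]); print('box',x.round(4),f,a)
E
time python3 f1.py
```

```text
bowl top [0.6294 0.101 ] 20.0 422.0
bowl side [0.6272 0.0966] 66.0 507.0
bowl both [0.6281 0.0991] 120.0 929.0
pestle top [0.4992 0.0858] 9.0 127.0
pestle side [0.4972 0.0817] 27.0 329.0
pestle both [0.4971 0.0835] 67.0 456.0
funnel top [ 0.6814 -0.0223] 19.0 525.0
funnel side [ 0.6783 -0.0238] 43.0 571.0
funnel both [ 0.6797 -0.0235] 94.0 1096.0
cap top [ 0.476  -0.0415] 61.0 245.0
cap side [ 0.4739 -0.0471] 79.0 277.0
cap both [ 0.4732 -0.0414] 144.0 522.0
round top [0.4939 0.3179] 33.0 849.0
round side [0.4906 0.3159] 40.0 1415.0
round both [0.4917 0.3161] 118.0 2264.0
long top [ 0.5309 -0.3291 -0.5882] 38.0 1367.0
long side [ 0.5275 -0.3324 -0.5826] 33.0 865.0
long both [ 0.53   -0.3302 -0.5693] 136.0 2232.0
box [ 0.5833 -0.1068 -0.571 ] 37.8125 800.0
real	0m21.310s
user	0m15.109s
sys	0m4.759s
```

```bash
cat >> h.py <<'E'
def go(x,y,z,phi=None):
    s=r.sense(); Rm=R.from_rotvec(s['eef_rot']).as_matrix(); d=np.array([x,y,z])-s['tcp_pos']
    t=Rm.T@d; ph=np.arctan2(Rm[1,1],Rm[0,1])
    out='t=%.3f %7.4f %7.4f %7.4f'%(s['time_s'],*t)
    if phi is not None:
        dy=ph-phi; dy=(dy+np.pi/2)%np.pi-np.pi/2
        out+=' yaw %.4f q6end %.2f'%(dy,np.arctan2(y,x)-(ph-dy))
    print(out,'| tcp',s['tcp_pos'].round(4),'phi %.4f'%ph,'tilt %.4f'%np.arccos(-Rm[2,2]),'F',s['ft_force'].round(1),'w',round(s['width'],3))
E
python3 - <<'E'
from h import *
im,p=load('wrist0'); s=np.load('pics/wrist0.npy',allow_pickle=True).item()['s']
Rm=R.from_rotvec(s['eef_rot']).as_matrix(); W=np.array(p['world_to_cam'])
o=-W[:3,:3].T@W[:3,3]; print('cam in tool',Rm.T@(o-s['tcp_pos']),'optical',Rm.T@W[2,:3])
for d in(0,.025,.1,.2): print(d,proj(p,s['tcp_pos']+Rm@[0,0,d]))
go(.582,-.108,.22,1.0)
E
```

```text
cam in tool [ 0.0812142  -0.00047488 -0.11690883] optical [-3.13074774e-01  1.83455469e-04  9.49728462e-01]
0 [[279.02067915 302.34518829]]
0.025 [[278.86016209 272.82010283]]
0.1 [[278.57731064 220.72177906]]
0.2 [[278.39263632 186.65703831]]
t=0.150 -0.5848 -0.4574  0.0361 yaw 0.2310 q6end -1.18 | tcp [0.1831 0.5182 0.2556] phi 1.2310 tilt 0.0014 F [-0.3 -0.6 -0.6] w 0.997
```

Call:
play_rows(
  increments=[
    {"tx": -0.585,"ty": -0.457,"tz": 0.03,"yaw": 0.231,"fingers": 0.085},
    {"tx": -0.585,"ty": -0.457,"tz": 0.03,"yaw": 0.231,"fingers": 0.085},
    {"tx": -0.585,"ty": -0.457,"tz": 0.03,"yaw": 0.231,"fingers": 0.085},
    {"tx": -0.585,"ty": -0.457,"tz": 0.03,"yaw": 0.231,"fingers": 0.085},
    {"tx": -0.585,"ty": -0.457,"tz": 0.03,"yaw": 0.231,"fingers": 0.085},
  ],
)

```text
time_s: 0.57
tcp_pos: [0.2955, 0.3414, 0.2476]
eef_rot: [-0.883, -3.015, 0.0]
ft_force: [0.5, -0.0, -0.3]
width: 0.998
```

```bash
python3 -c "
from h import *
go(.582,-.108,.22,1.0)"
```

```text
t=0.567 -0.4837 -0.2239  0.0277 yaw 0.0010 q6end -1.18 | tcp [0.2955 0.3414 0.2476] phi 1.0010 tilt 0.0002 F [ 0.5 -0.  -0.3] w 0.998
```

Call:
play_rows(
  increments=[
    {"tx": -0.48,"ty": -0.222,"tz": 0.02},
    {"tx": -0.48,"ty": -0.222,"tz": 0.02},
    {"tx": -0.48,"ty": -0.222,"tz": 0.02},
    {"tx": -0.48,"ty": -0.222,"tz": 0.02},
    {"tx": -0.48,"ty": -0.222,"tz": 0.02},
  ],
)

```text
schema error: expected keys tx, ty, tz, yaw, fingers
```

```bash
python3 -c "
from h import *
go(.582,-.108,.22,1.0)"
```

```text
t=0.567 -0.4837 -0.2239  0.0277 yaw 0.0010 q6end -1.18 | tcp [0.2955 0.3414 0.2476] phi 1.0010 tilt 0.0002 F [ 0.5 -0.  -0.3] w 0.998
```

Call:
play_rows(
  increments=[
    {"tx": -0.48,"ty": -0.222,"tz": 0.02,"yaw": 0,"fingers": 0.085},
    {"tx": -0.48,"ty": -0.222,"tz": 0.02,"yaw": 0,"fingers": 0.085},
    {"tx": -0.48,"ty": -0.222,"tz": 0.02,"yaw": 0,"fingers": 0.085},
    {"tx": -0.48,"ty": -0.222,"tz": 0.02,"yaw": 0,"fingers": 0.085},
    {"tx": -0.48,"ty": -0.222,"tz": 0.02,"yaw": 0,"fingers": 0.085},
  ],
)

```text
time_s: 0.98
tcp_pos: [0.4075, 0.1655, 0.24]
eef_rot: [0.884, 3.014, 0.0]
ft_force: [0.5, 0.6, -0.2]
width: 0.995
```

```bash
python3 -c "
from h import *
go(.582,-.108,.22,1.0)"
```

```text
t=0.983 -0.2946 -0.1359  0.0200 yaw 0.0000 q6end -1.18 | tcp [0.4075 0.1655 0.24  ] phi 1.0000 tilt 0.0003 F [ 0.5  0.6 -0.2] w 0.995
```

Call:
play_rows(
  increments=[
    {"tx": -0.295,"ty": -0.136,"tz": 0.01,"yaw": 0,"fingers": 0.085},
    {"tx": -0.295,"ty": -0.136,"tz": 0.01,"yaw": 0,"fingers": 0.085},
    {"tx": -0.295,"ty": -0.136,"tz": 0.01,"yaw": 0,"fingers": 0.085},
    {"tx": -0.295,"ty": -0.136,"tz": 0.01,"yaw": 0,"fingers": 0.085},
    {"tx": -0.295,"ty": -0.136,"tz": 0.01,"yaw": 0,"fingers": 0.085},
  ],
)

```text
time_s: 1.4
tcp_pos: [0.5196, -0.0102, 0.2334]
eef_rot: [-0.885, -3.014, -0.0]
ft_force: [0.6, -0.7, -0.6]
width: 0.997
```

Call:
play_rows(
  increments=[
    {"tx": -0.11,"ty": -0.051,"tz": 0.0,"yaw": 0,"fingers": 0.085},
    {"tx": -0.11,"ty": -0.051,"tz": 0.0,"yaw": 0,"fingers": 0.085},
    {"tx": -0.11,"ty": -0.051,"tz": 0.0,"yaw": 0,"fingers": 0.085},
    {"tx": -0.11,"ty": -0.051,"tz": 0.0,"yaw": 0,"fingers": 0.085},
  ],
)

```text
time_s: 1.73
tcp_pos: [0.587, -0.117, 0.2325]
eef_rot: [0.891, 3.01, -0.004]
ft_force: [-0.3, 1.1, -0.9]
width: 0.991
```

```bash
python3 -c "
from h import *
go(.582,-.108,.22,1.0)
snap('wrist','w1')"
```

```text
t=1.733  0.0091  0.0049  0.0124 yaw -0.0048 q6end -1.18 | tcp [ 0.587  -0.117   0.2325] phi 0.9952 tilt 0.0032 F [-0.3  1.1 -0.9] w 0.991
```

View pics/w1.png

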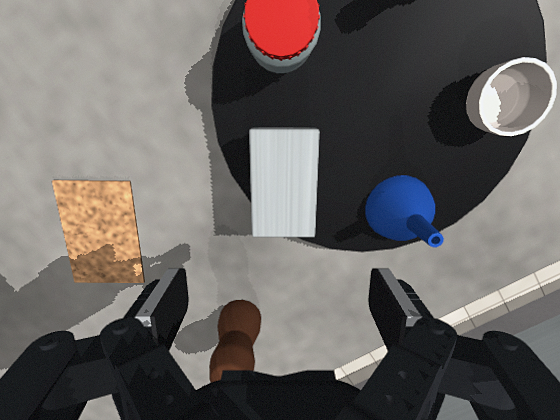

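```bash
cat > f2.py <<'E'
from fit import *
import sys
def rect(f,k,c,z,L,W,H,yaw0):
    im,p=load(f); b=min(blobs(seg(im,k),100),key=lambda b:np.hypot(b[0][0]-c[0],b[0][1]-c[1]))
    m=cv2.morphologyEx(b[2].astype(np.uint8),cv2.MORPH_CLOSE,np.ones((7,7))).astype(float)
    x0=pix(p,c,z)[0][:2]
    x,fv,a=fit(lambda x:[boxp(x[0],x[1],x[2],z-H,L,W,H)],[*x0,yaw0],[(p,m)],[.01,.01,.1]); print(f,k,x.round(4),round(fv),a); return x
E
python3 - <<'E'
from f2 import *
im,p=load('w1')
print(pix(p,[(249,128),(320,129),(314,237),(252,237)],.074).round(4),pix(p,[(249,128),(320,129),(314,237),(252,237)],.074).mean(0))
rect('w1','bright',(284,183),.074,.1,.06,.0001,-.57)
rect('w1','cork',(98,230),.004,.13,.086,.004,-.58)
E
```

```text
[[ 0.522  -0.105   0.074 ]
 [ 0.5553 -0.0552  0.074 ]
 [ 0.6376 -0.1104  0.074 ]
 [ 0.6058 -0.1595  0.074 ]] [ 0.58014602 -0.10751026  0.074     ]
w1 bright [ 0.5804 -0.1078 -0.5745] 93130 100226.0
w1 cork [ 0.528  -0.3297 -0.5882] 441 7418.0
```

```bash
python3 -c "
from h import *
go(.5802,-.1076,.06,.99)"
```

```text
t=1.783  0.0076  0.0027  0.1724 yaw 0.0058 q6end -1.17 | tcp [ 0.5852 -0.114   0.2324] phi 0.9958 tilt 0.0008 F [ 0.3  0.9 -0.8] w 0.996
```

Call:
play_rows(
  increments=[
    {"tx": 0.007,"ty": 0.003,"tz": 0.03,"yaw": 0.006,"fingers": 0.085},
    {"tx": 0.007,"ty": 0.003,"tz": 0.06,"yaw": 0.006,"fingers": 0.085},
    {"tx": 0.007,"ty": 0.003,"tz": 0.08,"yaw": 0.006,"fingers": 0.085},
    {"tx": 0.007,"ty": 0.003,"tz": 0.09,"yaw": 0.006,"fingers": 0.085},
    {"tx": 0.007,"ty": 0.003,"tz": 0.09,"yaw": 0.006,"fingers": 0.085},
  ],
)

```text
time_s: 2.2
tcp_pos: [0.5777, -0.1026, 0.141]
eef_rot: [-0.891, -3.007, -0.001]
ft_force: [0.1, -0.1, 0.3]
width: 0.995
```

```bash
python3 -c "
from h import *
go(.5802,-.1076,.06,.99)"
```

```text
t=2.200 -0.0052 -0.0027  0.0810 yaw 0.0047 q6end -1.17 | tcp [ 0.5777 -0.1026  0.141 ] phi 0.9947 tilt 0.0058 F [ 0.1 -0.1  0.3] w 0.995
```

Call:
play_rows(
  increments=[
    {"tx": 0,"ty": 0,"tz": 0.01,"yaw": 0,"fingers": 0.085},
    {"tx": 0,"ty": 0,"tz": 0.01,"yaw": 0,"fingers": 0.085},
    {"tx": 0,"ty": 0,"tz": 0.01,"yaw": 0,"fingers": 0.085},
  ],
)

```text
time_s: 2.45
tcp_pos: [0.5802, -0.1041, 0.1344]
eef_rot: [0.893, 3.011, -0.0]
ft_force: [0.3, 0.2, 1.0]
width: 0.995
```

```bash
python3 -c "
from h import *
go(.5802,-.1076,.06,.99)"
```

```text
t=2.450 -0.0019 -0.0030  0.0744 yaw 0.0042 q6end -1.17 | tcp [ 0.5802 -0.1041  0.1344] phi 0.9942 tilt 0.0011 F [0.3 0.2 1. ] w 0.995
```

Call:
play_rows(
  increments=[
    {"tx": -0.001,"ty": -0.003,"tz": 0.03,"yaw": 0.004,"fingers": 0.085},
    {"tx": -0.001,"ty": -0.003,"tz": 0.055,"yaw": 0.004,"fingers": 0.085},
    {"tx": -0.001,"ty": -0.003,"tz": 0.074,"yaw": 0.004,"fingers": 0.085},
    {"tx": -0.001,"ty": -0.003,"tz": 0.074,"yaw": 0.004,"fingers": 0.085},
    {"tx": -0.001,"ty": -0.003,"tz": 0.074,"yaw": 0.004,"fingers": 0.085},
  ],
)

```text
time_s: 2.87
tcp_pos: [0.579, -0.1072, 0.0599]
eef_rot: [-0.899, -3.009, -0.0]
ft_force: [1.3, -0.6, 0.4]
width: 0.991
```

```bash
python3 -c "
from h import *
go(.5802,-.1076,.06,.99); snap('wrist','w2')"
```

```text
t=2.867 -0.0012  0.0003 -0.0001 yaw -0.0001 q6end -1.17 | tcp [ 0.579  -0.1072  0.0599] phi 0.9899 tilt 0.0007 F [ 1.3 -0.6  0.4] w 0.991
```

View pics/w2.png

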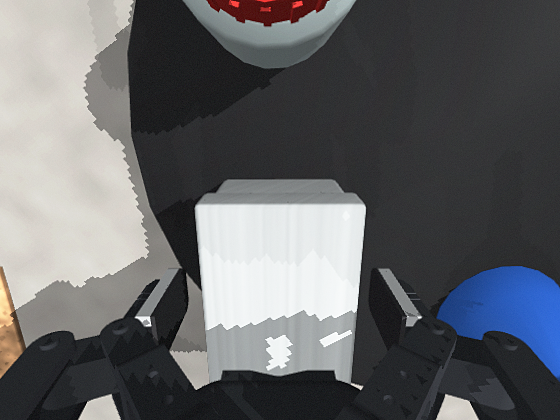

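The open jaws straddle the box evenly, with the box edges at columns 196 and 365. Closing now.

Call:
play_rows(
  increments=[
    {"tx": 0,"ty": 0,"tz": 0,"yaw": 0,"fingers": 0.05},
    {"tx": 0,"ty": 0,"tz": 0,"yaw": 0,"fingers": 0.05},
    {"tx": 0,"ty": 0,"tz": 0,"yaw": 0,"fingers": 0.05},
    {"tx": 0,"ty": 0,"tz": 0,"yaw": 0,"fingers": 0.05},
    {"tx": 0,"ty": 0,"tz": 0,"yaw": 0,"fingers": 0.05},
  ],
  force=50,
)

```text
time_s: 3.33
tcp_pos: [0.5803, -0.1076, 0.0617]
eef_rot: [0.898, 3.006, -0.0]
ft_force: [-0.8, -0.4, 7.1]
width: 0.694
```

Call:
play_rows(
  increments=[
    {"tx": 0,"ty": 0,"tz": -0.005,"yaw": 0,"fingers": 0.05},
    {"tx": 0,"ty": 0,"tz": -0.02,"yaw": 0,"fingers": 0.05},
    {"tx": 0,"ty": 0,"tz": -0.04,"yaw": 0,"fingers": 0.05},
    {"tx": 0,"ty": 0,"tz": -0.065,"yaw": 0,"fingers": 0.05},
    {"tx": 0,"ty": 0,"tz": -0.08,"yaw": 0,"fingers": 0.05},
  ],
)

```text
time_s: 3.75
tcp_pos: [0.5794, -0.1073, 0.1419]
eef_rot: [0.899, 3.009, -0.0]
ft_force: [0.6, -0.4, -1.4]
width: 0.695
```

```bash
python3 -c "
from h import *
go(.528,-.3297,.14,.985); snap('wrist','w3')"
```

```text
t=3.750 -0.0790 -0.2141  0.0020 yaw 0.0051 q6end -1.54 | tcp [ 0.5794 -0.1073  0.1419] phi 0.9901 tilt 0.0017 F [ 0.6 -0.4 -1.4] w 0.695
```

View pics/w3.png

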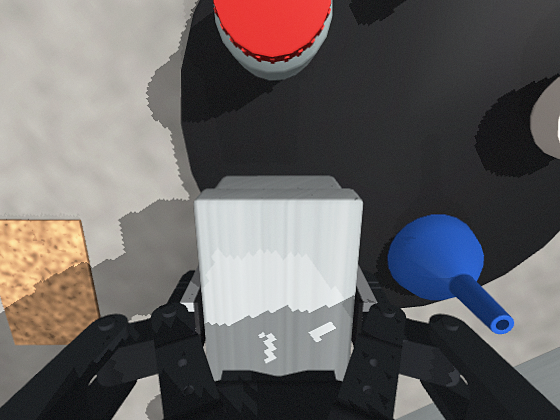

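```bash
cat >> h.py <<'E'
def tool(f,uv,zrel):
    d=np.load('pics/'+f+'.npy',allow_pickle=True).item(); s=d['s']; Rm=R.from_rotvec(s['eef_rot']).as_matrix()
    P=pix(d['p'],uv,s['tcp_pos'][2]+zrel); return ((P-s['tcp_pos'])@Rm).round(4)
E
python3 -c "
from h import *
print(tool('w3',[(196,199),(361,199),(206,378),(350,378)],.0123))
print(tool('w2',[(196,204),(366,206)],.0141))
"
```

```text
[[ 0.0499 -0.0288 -0.0124]
 [ 0.0499  0.0279 -0.0124]
 [-0.0284 -0.0308 -0.0123]
 [-0.0284  0.0296 -0.0122]]
[[ 0.0486 -0.0285 -0.0141]
 [ 0.0479  0.0293 -0.0141]]
```

Call:
play_rows(
  increments=[
    {"tx": -0.014,"ty": -0.038,"tz": 0,"yaw": 0.005,"fingers": 0.05},
    {"tx": -0.029,"ty": -0.077,"tz": 0,"yaw": 0.005,"fingers": 0.05},
    {"tx": -0.044,"ty": -0.115,"tz": 0,"yaw": 0.005,"fingers": 0.05},
    {"tx": -0.058,"ty": -0.154,"tz": 0,"yaw": 0.005,"fingers": 0.05},
    {"tx": -0.068,"ty": -0.182,"tz": 0,"yaw": 0.005,"fingers": 0.05},
  ],
)

```text
time_s: 4.22
tcp_pos: [0.5346, -0.2996, 0.139]
eef_rot: [-0.908, -3.007, 0.001]
ft_force: [-1.1, 1.2, -3.1]
width: 0.693
```

```bash
python3 -c "
from h import *
go(.528,-.3297,.14,.985)"
```

```text
t=4.217 -0.0111 -0.0287 -0.0010 yaw -0.0009 q6end -1.54 | tcp [ 0.5346 -0.2996  0.139 ] phi 0.9841 tilt 0.0010 F [-1.1  1.2 -3.1] w 0.693
```

Call:
play_rows(
  increments=[
    {"tx": -0.011,"ty": -0.029,"tz": 0,"yaw": 0,"fingers": 0.05},
    {"tx": -0.011,"ty": -0.029,"tz": 0,"yaw": 0,"fingers": 0.05},
    {"tx": -0.011,"ty": -0.029,"tz": 0,"yaw": 0,"fingers": 0.05},
    {"tx": -0.011,"ty": -0.029,"tz": 0,"yaw": 0,"fingers": 0.05},
  ],
)

```text
time_s: 4.55
tcp_pos: [0.5285, -0.3264, 0.1388]
eef_rot: [-0.908, -3.006, -0.002]
ft_force: [-0.7, 0.1, -1.6]
width: 0.693
```

```bash
python3 -c "
from h import *
go(.528,-.3297,.045,.985); snap('wrist','w4')"
```

```text
t=4.550 -0.0016 -0.0031  0.0938 yaw -0.0009 q6end -1.54 | tcp [ 0.5285 -0.3264  0.1388] phi 0.9841 tilt 0.0020 F [-0.7  0.1 -1.6] w 0.693
```

View pics/w4.png

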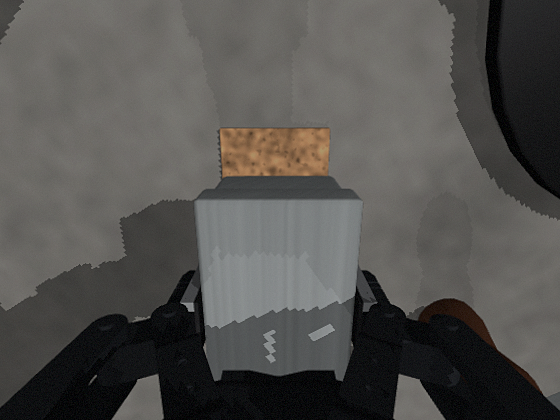

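```bash
python3 -c "
from h import *
print(tool('w4',[(220,128),(329,127.5)],.004-.1388))
go(.528,-.3297,.045,.985)"
```

```text
[[ 0.0631 -0.0453  0.1349]
 [ 0.0635  0.0387  0.1349]]
t=4.600 -0.0016 -0.0038  0.0939 yaw 0.0003 q6end -1.54 | tcp [ 0.5288 -0.3258  0.1389] phi 0.9853 tilt 0.0018 F [ 0.9  0.2 -2.4] w 0.694
```

Call:
play_rows(
  increments=[
    {"tx": -0.0015,"ty": -0.0035,"tz": 0.03,"yaw": 0,"fingers": 0.05},
    {"tx": -0.0015,"ty": -0.0035,"tz": 0.06,"yaw": 0,"fingers": 0.05},
    {"tx": -0.0015,"ty": -0.0035,"tz": 0.08,"yaw": 0,"fingers": 0.05},
    {"tx": -0.0015,"ty": -0.0035,"tz": 0.09,"yaw": 0,"fingers": 0.05},
    {"tx": -0.0015,"ty": -0.0035,"tz": 0.09,"yaw": 0,"fingers": 0.05},
  ],
)

```text
time_s: 5.02
tcp_pos: [0.5273, -0.328, 0.0469]
eef_rot: [-0.903, -3.004, -0.004]
ft_force: [0.1, 0.3, -1.5]
width: 0.694
```

```bash
python3 -c "
from h import *
go(.528,-.3297,.0415,.985); snap('wrist','w5')"
```

```text
t=5.017 -0.0015 -0.0010  0.0054 yaw 0.0017 q6end -1.54 | tcp [ 0.5273 -0.328   0.0469] phi 0.9867 tilt 0.0057 F [ 0.1  0.3 -1.5] w 0.694
```

View pics/w5.png

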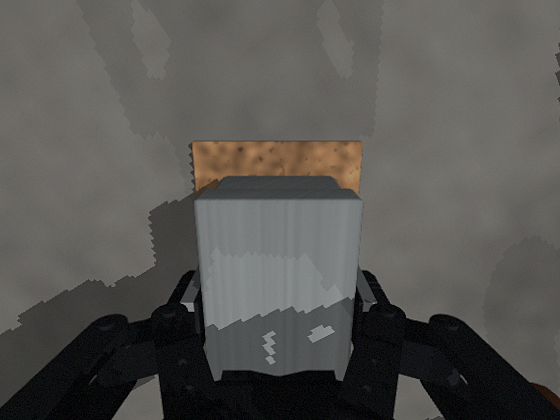

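Call:
play_rows(
  increments=[
    {"tx": 0,"ty": -0.001,"tz": 0.002,"yaw": 0,"fingers": 0.05},
    {"tx": 0,"ty": -0.001,"tz": 0.004,"yaw": 0,"fingers": 0.05},
    {"tx": 0,"ty": -0.001,"tz": 0.005,"yaw": 0,"fingers": 0.05},
    {"tx": 0,"ty": -0.001,"tz": 0.006,"yaw": 0,"fingers": 0.05},
    {"tx": 0,"ty": -0.001,"tz": 0.006,"yaw": 0,"fingers": 0.05},
  ],
)

```text
time_s: 5.48
tcp_pos: [0.528, -0.3317, 0.0442]
eef_rot: [0.907, 3.007, -0.001]
ft_force: [-0.5, -0.8, -2.3]
width: 0.696
```

```bash
python3 -c "
from h import *
go(.528,-.3297,.0415,.985)"
```

```text
t=5.483  0.0011  0.0016  0.0027 yaw -0.0001 q6end -1.54 | tcp [ 0.528  -0.3317  0.0442] phi 0.9849 tilt 0.0009 F [-0.5 -0.8 -2.3] w 0.696
```

Call:
play_rows(
  increments=[
    {"tx": 0,"ty": 0.001,"tz": 0.001,"yaw": 0,"fingers": 0.05},
    {"tx": 0,"ty": 0.001,"tz": 0.002,"yaw": 0,"fingers": 0.05},
    {"tx": 0,"ty": 0.001,"tz": 0.003,"yaw": 0,"fingers": 0.05},
    {"tx": 0,"ty": 0.001,"tz": 0.003,"yaw": 0,"fingers": 0.05},
  ],
)

```text
time_s: 5.82
tcp_pos: [0.5286, -0.3307, 0.0417]
eef_rot: [0.907, 3.007, -0.0]
ft_force: [-2.4, 2.2, 6.4]
width: 0.694
```

```bash
python3 -c "
from h import *
go(.528,-.3297,.0415,.985); snap('wrist','w6')"
```

```text
t=5.817  0.0010  0.0005  0.0002 yaw 0.0001 q6end -1.54 | tcp [ 0.5286 -0.3307  0.0417] phi 0.9851 tilt 0.0007 F [-2.4  2.2  6.4] w 0.694
```

View pics/w6.png

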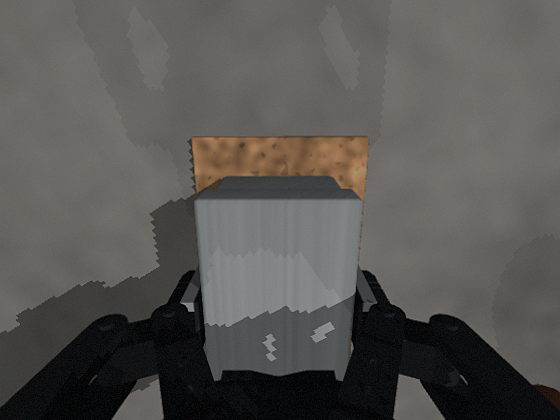

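Call:
play_rows(
  increments=[
    {"tx": 0,"ty": 0,"tz": 0,"yaw": 0,"fingers": 0.085},
    {"tx": 0,"ty": 0,"tz": 0,"yaw": 0,"fingers": 0.085},
    {"tx": 0,"ty": 0,"tz": 0,"yaw": 0,"fingers": 0.085},
    {"tx": 0,"ty": 0,"tz": 0,"yaw": 0,"fingers": 0.085},
    {"tx": 0,"ty": 0,"tz": 0,"yaw": 0,"fingers": 0.085},
  ],
)

```text
time_s: 6.28
tcp_pos: [0.5284, -0.3307, 0.0405]
eef_rot: [-0.907, -3.008, 0.0]
ft_force: [-0.1, 0.2, 0.0]
width: 0.993
```

Call:
play_rows(
  increments=[
    {"tx": 0,"ty": 0,"tz": -0.02,"yaw": 0,"fingers": 0.085},
    {"tx": 0,"ty": 0,"tz": -0.06,"yaw": 0,"fingers": 0.085},
    {"tx": 0,"ty": 0,"tz": -0.1,"yaw": 0,"fingers": 0.085},
    {"tx": 0,"ty": 0,"tz": -0.14,"yaw": 0,"fingers": 0.085},
    {"tx": 0,"ty": 0,"tz": -0.18,"yaw": 0,"fingers": 0.085},
  ],
)

```text
time_s: 6.7
tcp_pos: [0.5281, -0.3304, 0.2223]
eef_rot: [-0.907, -3.007, -0.0]
ft_force: [1.3, -0.7, 0.0]
width: 0.993
```

```bash
python3 -c "
from h import *
go(.6265,.099,.22,.985); snap('wrist','w7')"
```

```text
t=6.700  0.1554  0.4122  0.0024 yaw 0.0000 q6end -0.83 | tcp [ 0.5281 -0.3304  0.2223] phi 0.9850 tilt 0.0004 F [ 1.3 -0.7  0. ] w 0.993
```

View pics/w7.png

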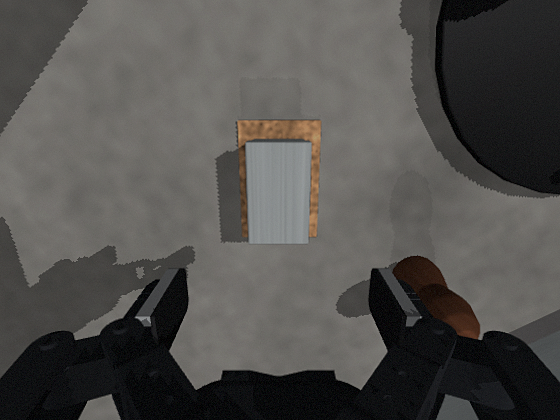

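```bash
python3 -c "
from h import *
im,p=load('w7')
a=pix(p,[(246,141),(311,142),(308.5,243),(249,243)],.054);print(a.round(4),a.mean(0).round(4))
print(tool('w7',[(246,141),(311,142),(308.5,243),(249,243)],.054-.2223))
print(tool('w7',[(237,120),(321,120),(317,237)],.004-.2223))
"
```

```text
[[ 0.4708 -0.327   0.054 ]
 [ 0.5033 -0.2795  0.054 ]
 [ 0.5852 -0.333   0.054 ]
 [ 0.5529 -0.3817  0.054 ]] [ 0.528  -0.3303  0.054 ]
[[ 0.0496 -0.0289  0.1683]
 [ 0.0488  0.0287  0.1683]
 [-0.049   0.0294  0.1683]
 [-0.049  -0.0291  0.1683]]
[[ 0.0651 -0.0424  0.2183]
 [ 0.0651  0.0432  0.2183]
 [-0.0643  0.0442  0.2183]]
```

Call:
play_rows(
  increments=[
    {"tx": 0.155,"ty": 0.412,"tz": 0,"yaw": 0,"fingers": 0.085},
    {"tx": 0.155,"ty": 0.412,"tz": 0,"yaw": 0,"fingers": 0.085},
    {"tx": 0.155,"ty": 0.412,"tz": 0,"yaw": 0,"fingers": 0.085},
    {"tx": 0.155,"ty": 0.412,"tz": 0,"yaw": 0,"fingers": 0.085},
    {"tx": 0.155,"ty": 0.412,"tz": 0,"yaw": 0,"fingers": 0.085},
  ],
)

```text
time_s: 7.17
tcp_pos: [0.5751, -0.1259, 0.2204]
eef_rot: [0.908, 3.007, -0.0]
ft_force: [1.3, -0.4, 0.3]
width: 0.996
```

Call:
play_rows(
  increments=[
    {"tx": 0.082,"ty": 0.219,"tz": 0,"yaw": 0,"fingers": 0.085},
    {"tx": 0.082,"ty": 0.219,"tz": 0,"yaw": 0,"fingers": 0.085},
    {"tx": 0.082,"ty": 0.219,"tz": 0,"yaw": 0,"fingers": 0.085},
    {"tx": 0.082,"ty": 0.219,"tz": 0,"yaw": 0,"fingers": 0.085},
    {"tx": 0.082,"ty": 0.219,"tz": 0,"yaw": 0,"fingers": 0.085},
  ],
)

```text
time_s: 7.58
tcp_pos: [0.6222, 0.0774, 0.2204]
eef_rot: [0.907, 3.008, -0.0]
ft_force: [0.1, -1.3, -0.8]
width: 0.992
```

```bash
python3 -c "
from h import *
go(.6265,.099,.22,.985)"
```

```text
t=7.583  0.0083  0.0204  0.0004 yaw -0.0000 q6end -0.83 | tcp [0.6222 0.0774 0.2204] phi 0.9850 tilt 0.0001 F [ 0.1 -1.3 -0.8] w 0.992
```

Call:
play_rows(
  increments=[
    {"tx": 0.007,"ty": 0.017,"tz": 0,"yaw": 0,"fingers": 0.085},
    {"tx": 0.007,"ty": 0.017,"tz": 0,"yaw": 0,"fingers": 0.085},
    {"tx": 0.007,"ty": 0.017,"tz": 0,"yaw": 0,"fingers": 0.085},
  ],
)

```text
time_s: 7.83
tcp_pos: [0.6255, 0.0946, 0.22]
eef_rot: [-0.903, -3.009, 0.001]
ft_force: [1.0, -0.9, -0.1]
width: 0.996
```

```bash
python3 -c "
from h import *
go(.6265,.099,.22,.985); snap('wrist','w8')"
```

```text
t=7.833  0.0016  0.0042  0.0000 yaw 0.0028 q6end -0.83 | tcp [0.6255 0.0946 0.22  ] phi 0.9878 tilt 0.0008 F [ 1.  -0.9 -0.1] w 0.996
```

View pics/w8.png

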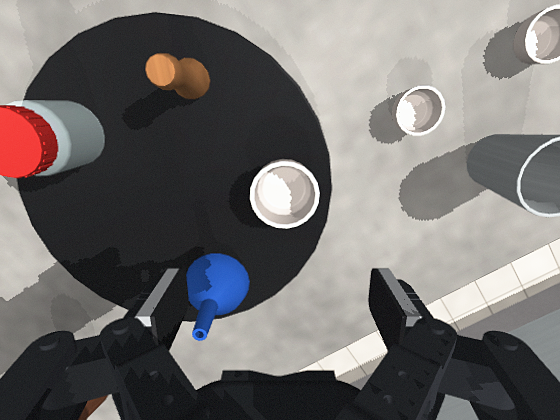

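Run:
```python
from fit import *
im,p=load('w8')
g=im.max(2); m=(g>75).astype(np.uint8); m[:150]=0;m[235:]=0;m[:,:240]=0;m[:,328:]=0
b=max(blobs(m),key=lambda b:b[1][4]); print(b[:2])
x,f,a=fit(lambda x:revol(x[0],x[1],.024,PROF['bowl']),[.6265,.099],[(p,b[2].astype(float))],[.01,.01]); print(x.round(4),f,a)
x,f,a=fit(lambda x:revol(x[0],x[1],.024,[(.03,.032),(.036,.032)]),[.6265,.099],[(p,b[2].astype(float))],[.01,.01]); print(x.round(4),f,a)
go(*x,.12,.985)
```

```text
([284.2, 193.8], [249, 159, 71, 70, 3830])
[0.6268 0.0997] 59.3125 3830.0
[0.6268 0.0997] 79.0625 3830.0
t=7.883  0.0024  0.0062  0.1001 yaw 0.0011 q6end -0.83 | tcp [0.6254 0.0933 0.2201] phi 0.9861 tilt 0.0010 F [-0.  -0.4  0.6] w 0.998
```

Call:
play_rows(
  increments=[
    {"tx": 0.002,"ty": 0.006,"tz": 0.03,"yaw": 0,"fingers": 0.085},
    {"tx": 0.002,"ty": 0.006,"tz": 0.06,"yaw": 0,"fingers": 0.085},
    {"tx": 0.002,"ty": 0.006,"tz": 0.09,"yaw": 0,"fingers": 0.085},
    {"tx": 0.002,"ty": 0.006,"tz": 0.1,"yaw": 0,"fingers": 0.085},
    {"tx": 0.002,"ty": 0.006,"tz": 0.1,"yaw": 0,"fingers": 0.085},
  ],
)

```text
time_s: 8.3
tcp_pos: [0.6251, 0.0978, 0.1174]
eef_rot: [-0.908, -3.001, 0.003]
ft_force: [-0.7, 0.1, -0.5]
width: 0.994
```

Call:
play_rows(
  increments=[
    {"tx": 0,"ty": 0,"tz": 0,"yaw": 0,"fingers": 0.085},
  ],
)

```text
time_s: 8.38
tcp_pos: [0.6276, 0.0982, 0.121]
eef_rot: [-0.909, -3.007, 0.0]
ft_force: [0.3, -0.5, -1.3]
width: 0.994
```

Run:
```python
from fit import *
go(.6268,.0997,.05,.985); snap('wrist','w9')
go(.6268,.0997,.05,.985)
```

```text
t=8.383  0.0015  0.0008  0.0710 yaw -0.0016 q6end -0.83 | tcp [0.6276 0.0982 0.121 ] phi 0.9834 tilt 0.0004 F [ 0.3 -0.5 -1.3] w 0.994
t=8.433  0.0022  0.0000  0.0722 yaw -0.0012 q6end -0.83 | tcp [0.6285 0.0985 0.1222] phi 0.9838 tilt 0.0023 F [0.5 0.5 0.2] w 0.994
```

View pics/w9.png

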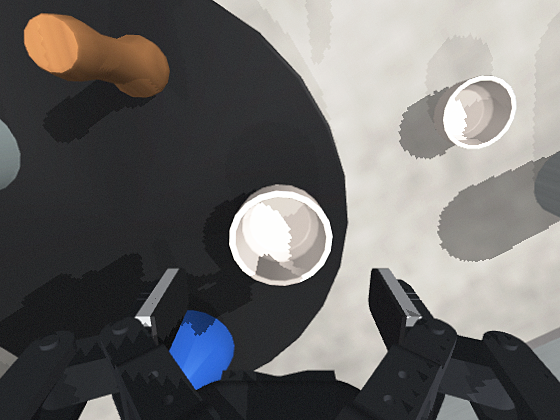

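Call:
play_rows(
  increments=[
    {"tx": 0.001,"ty": 0.0005,"tz": 0.02,"yaw": 0,"fingers": 0.085},
    {"tx": 0.001,"ty": 0.0005,"tz": 0.04,"yaw": 0,"fingers": 0.085},
    {"tx": 0.001,"ty": 0.0005,"tz": 0.06,"yaw": 0,"fingers": 0.085},
    {"tx": 0.001,"ty": 0.0005,"tz": 0.071,"yaw": 0,"fingers": 0.085},
    {"tx": 0.001,"ty": 0.0005,"tz": 0.071,"yaw": 0,"fingers": 0.085},
  ],
)

```text
time_s: 8.85
tcp_pos: [0.6262, 0.1002, 0.0488]
eef_rot: [-0.907, -3.006, 0.001]
ft_force: [-0.2, 1.1, -0.2]
width: 0.991
```

Call:
play_rows(
  increments=[
    {"tx": 0,"ty": 0,"tz": 0,"yaw": 0,"fingers": 0.085},
    {"tx": 0,"ty": 0,"tz": 0,"yaw": 0,"fingers": 0.085},
  ],
)

```text
time_s: 9.02
tcp_pos: [0.6282, 0.1004, 0.0515]
eef_rot: [0.906, 3.005, 0.001]
ft_force: [-0.1, -0.2, 0.5]
width: 0.998
```

Run:
```python
from fit import *
go(.6268,.0997,.05,.985); snap('wrist','w10')
```

```text
t=9.017  0.0008 -0.0013  0.0015 yaw -0.0001 q6end -0.83 | tcp [0.6282 0.1004 0.0515] phi 0.9849 tilt 0.0032 F [-0.1 -0.2  0.5] w 0.998
```

View pics/w10.png

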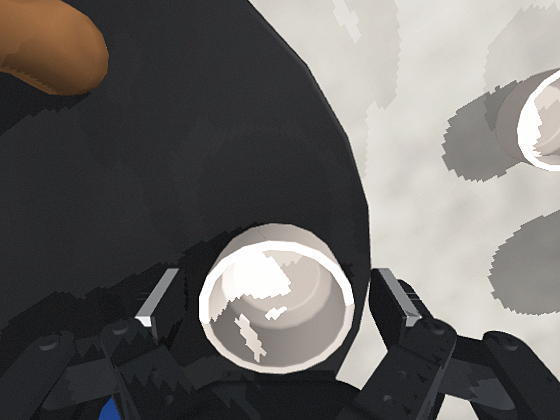

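Both pads straddle the bowl rim (columns 200–354). Closing gently.

Call:
play_rows(
  increments=[
    {"tx": 0,"ty": 0,"tz": 0,"yaw": 0,"fingers": 0.07},
    {"tx": 0,"ty": 0,"tz": 0,"yaw": 0,"fingers": 0.066},
    {"tx": 0,"ty": 0,"tz": 0,"yaw": 0,"fingers": 0.062},
    {"tx": 0,"ty": 0,"tz": 0,"yaw": 0,"fingers": 0.058},
    {"tx": 0,"ty": 0,"tz": 0,"yaw": 0,"fingers": 0.058},
  ],
  force=30,
)

```text
time_s: 9.48
tcp_pos: [0.6274, 0.1004, 0.0511]
eef_rot: [0.906, 3.006, 0.001]
ft_force: [-2.2, -0.8, 6.5]
width: 0.722
```

Call:
play_rows(
  increments=[
    {"tx": 0,"ty": 0,"tz": 0,"yaw": 0,"fingers": 0.05},
    {"tx": 0,"ty": 0,"tz": 0,"yaw": 0,"fingers": 0.05},
  ],
)

```text
time_s: 9.65
tcp_pos: [0.6274, 0.1004, 0.0511]
eef_rot: [0.906, 3.006, 0.001]
ft_force: [-0.9, 0.6, 5.6]
width: 0.725
```

Run:
```python
from fit import *
go(.6268,.0997,.05,.985); snap('wrist','w11')
```

```text
t=9.650  0.0001 -0.0009  0.0011 yaw 0.0002 q6end -0.83 | tcp [0.6274 0.1004 0.0511] phi 0.9852 tilt 0.0018 F [-0.9  0.6  5.6] w 0.725
```

View pics/w11.png

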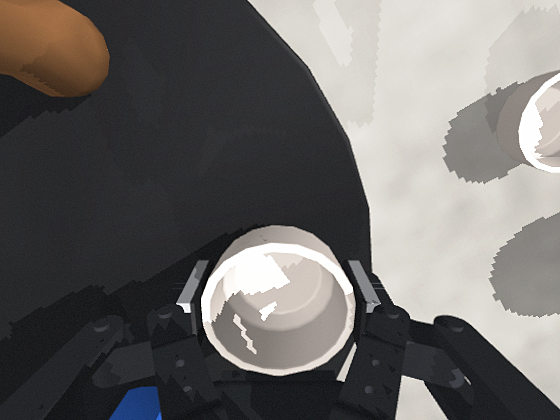

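Call:
play_rows(
  increments=[
    {"tx": 0,"ty": 0,"tz": -0.005,"yaw": 0,"fingers": 0.05},
    {"tx": 0,"ty": 0,"tz": -0.02,"yaw": 0,"fingers": 0.05},
    {"tx": 0,"ty": 0,"tz": -0.05,"yaw": 0,"fingers": 0.05},
    {"tx": 0,"ty": 0,"tz": -0.085,"yaw": 0,"fingers": 0.05},
    {"tx": 0,"ty": 0,"tz": -0.12,"yaw": 0,"fingers": 0.05},
  ],
)

```text
time_s: 10.12
tcp_pos: [0.6259, 0.1005, 0.1703]
eef_rot: [-0.906, -3.006, 0.001]
ft_force: [1.1, 1.0, -0.8]
width: 0.723
```

Call:
play_rows(
  increments=[
    {"tx": 0,"ty": 0,"tz": -0.02,"yaw": 0,"fingers": 0.05},
    {"tx": 0,"ty": 0,"tz": -0.02,"yaw": 0,"fingers": 0.05},
  ],
)

```text
time_s: 10.28
tcp_pos: [0.6296, 0.1005, 0.1961]
eef_rot: [0.904, 2.998, 0.005]
ft_force: [1.1, 0.0, -0.5]
width: 0.719
```

Run:
```python
from fit import *
go(.528,-.3303,.19,.985); snap('wrist','w12')
```

```text
t=10.283 -0.1534 -0.4153  0.0051 yaw 0.0002 q6end -1.54 | tcp [0.6296 0.1005 0.1961] phi 0.9852 tilt 0.0105 F [ 1.1  0.  -0.5] w 0.719
```

View pics/w12.png

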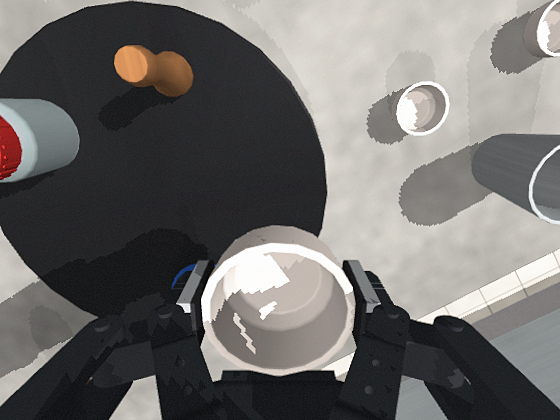

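Run:
```python
from h import *
for f in('w11','w12'):
    print(tool(f,[(278,242.5),(278,374),(201.5,305),(355.5,305)],.0089))
```

```text
[[ 0.032  -0.0006 -0.009 ]
 [-0.0299 -0.0006 -0.0089]
 [ 0.0049 -0.0311 -0.0089]
 [ 0.0049  0.0302 -0.0089]]
[[ 0.0321 -0.0006 -0.0092]
 [-0.0301 -0.0006 -0.0086]
 [ 0.005  -0.031  -0.0091]
 [ 0.0048  0.0303 -0.0088]]
```

Call:
play_rows(
  increments=[
    {"tx": -0.013,"ty": -0.038,"tz": 0,"yaw": 0,"fingers": 0.05},
    {"tx": -0.027,"ty": -0.075,"tz": 0,"yaw": 0,"fingers": 0.05},
    {"tx": -0.041,"ty": -0.113,"tz": 0,"yaw": 0,"fingers": 0.05},
    {"tx": -0.054,"ty": -0.15,"tz": 0,"yaw": 0,"fingers": 0.05},
    {"tx": -0.068,"ty": -0.188,"tz": 0,"yaw": 0,"fingers": 0.05},
  ],
)

```text
time_s: 10.75
tcp_pos: [0.5776, -0.0946, 0.1876]
eef_rot: [-0.905, -3.005, -0.0]
ft_force: [0.6, 0.3, -0.8]
width: 0.722
```

Call:
play_rows(
  increments=[
    {"tx": -0.013,"ty": -0.038,"tz": 0,"yaw": 0,"fingers": 0.05},
    {"tx": -0.027,"ty": -0.075,"tz": 0,"yaw": 0,"fingers": 0.05},
    {"tx": -0.041,"ty": -0.113,"tz": 0,"yaw": 0,"fingers": 0.05},
    {"tx": -0.054,"ty": -0.15,"tz": 0,"yaw": 0,"fingers": 0.05},
    {"tx": -0.064,"ty": -0.178,"tz": 0,"yaw": 0,"fingers": 0.05},
  ],
)

```text
time_s: 11.17
tcp_pos: [0.5323, -0.2799, 0.1875]
eef_rot: [-0.908, -3.004, -0.001]
ft_force: [0.7, -0.1, -1.8]
width: 0.724
```

Run:
```python
from fit import *
go(.528,-.3303,.19,.985)
```

```text
t=11.167 -0.0243 -0.0443 -0.0025 yaw -0.0014 q6end -1.54 | tcp [ 0.5323 -0.2799  0.1875] phi 0.9836 tilt 0.0033 F [ 0.7 -0.1 -1.8] w 0.724
```

Call:
play_rows(
  increments=[
    {"tx": -0.012,"ty": -0.024,"tz": 0,"yaw": 0,"fingers": 0.05},
    {"tx": -0.024,"ty": -0.042,"tz": 0,"yaw": 0,"fingers": 0.05},
    {"tx": -0.024,"ty": -0.042,"tz": 0,"yaw": 0,"fingers": 0.05},
    {"tx": -0.024,"ty": -0.042,"tz": 0,"yaw": 0,"fingers": 0.05},
    {"tx": -0.024,"ty": -0.042,"tz": 0,"yaw": 0,"fingers": 0.05},
  ],
)

```text
time_s: 11.58
tcp_pos: [0.5305, -0.3247, 0.188]
eef_rot: [-0.907, -3.005, -0.003]
ft_force: [0.1, 0.2, -1.4]
width: 0.719
```

Run:
```python
from fit import *
go(.5288,-.3309,.09,.985); snap('wrist','w13')
```

```text
t=11.583 -0.0024 -0.0062  0.0980 yaw -0.0002 q6end -1.54 | tcp [ 0.5305 -0.3247  0.188 ] phi 0.9848 tilt 0.0035 F [ 0.1  0.2 -1.4] w 0.719
```

View pics/w13.png

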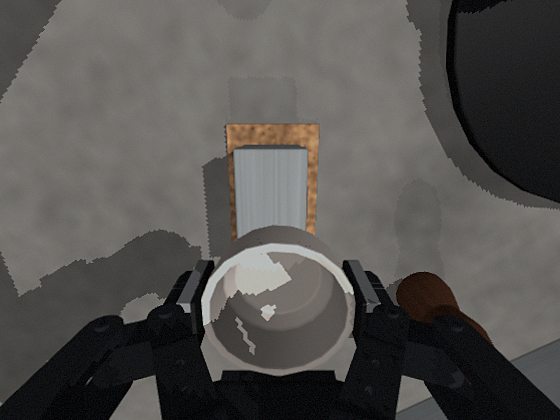

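Call:
play_rows(
  increments=[
    {"tx": -0.002,"ty": -0.006,"tz": 0.025,"yaw": 0,"fingers": 0.05},
    {"tx": -0.002,"ty": -0.006,"tz": 0.05,"yaw": 0,"fingers": 0.05},
    {"tx": -0.002,"ty": -0.006,"tz": 0.075,"yaw": 0,"fingers": 0.05},
    {"tx": -0.002,"ty": -0.006,"tz": 0.09,"yaw": 0,"fingers": 0.05},
    {"tx": -0.002,"ty": -0.006,"tz": 0.095,"yaw": 0,"fingers": 0.05},
  ],
)

```text
time_s: 12.05
tcp_pos: [0.5282, -0.3288, 0.0913]
eef_rot: [-0.903, -3.003, -0.005]
ft_force: [-0.8, 0.2, -2.1]
width: 0.72
```

Call:
play_rows(
  increments=[
    {"tx": 0,"ty": 0,"tz": 0,"yaw": 0,"fingers": 0.05},
    {"tx": 0,"ty": 0,"tz": 0,"yaw": 0,"fingers": 0.05},
  ],
)

```text
time_s: 12.22
tcp_pos: [0.5301, -0.3313, 0.0952]
eef_rot: [0.905, 3.008, -0.0]
ft_force: [1.0, 0.4, -0.7]
width: 0.724
```

Run:
```python
from fit import *
go(.5288,-.3309,.081,.985); snap('wrist','w14')
```

```text
t=12.217  0.0013 -0.0004  0.0142 yaw 0.0011 q6end -1.54 | tcp [ 0.5301 -0.3313  0.0952] phi 0.9861 tilt 0.0005 F [ 1.   0.4 -0.7] w 0.724
```

View pics/w14.png

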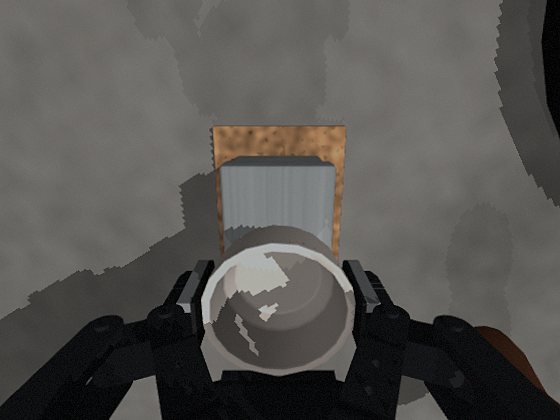

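Run:
```python
from fit import *
print(tool('w14',[(221,167),(336,167)],.054-.0952))
go(.5288,-.3309,.081,.985)
```

```text
[[ 0.0508 -0.0293  0.0412]
 [ 0.0508  0.0286  0.0412]]
t=12.267  0.0019 -0.0001  0.0149 yaw 0.0009 q6end -1.54 | tcp [ 0.5304 -0.3318  0.0959] phi 0.9859 tilt 0.0021 F [ 0.4 -0.3 -0.3] w 0.719
```

Call:
play_rows(
  increments=[
    {"tx": 0,"ty": 0,"tz": 0.005,"yaw": 0,"fingers": 0.05},
    {"tx": 0,"ty": 0,"tz": 0.009,"yaw": 0,"fingers": 0.05},
    {"tx": 0,"ty": 0,"tz": 0.011,"yaw": 0,"fingers": 0.05},
    {"tx": 0,"ty": 0,"tz": 0.012,"yaw": 0,"fingers": 0.05},
    {"tx": 0,"ty": 0,"tz": 0.012,"yaw": 0,"fingers": 0.05},
  ],
)

```text
time_s: 12.68
tcp_pos: [0.5294, -0.3318, 0.0824]
eef_rot: [-0.907, -3.007, -0.0]
ft_force: [-0.4, 0.5, -1.7]
width: 0.721
```

Call:
play_rows(
  increments=[
    {"tx": 0,"ty": 0,"tz": 0.0005,"yaw": 0,"fingers": 0.05},
    {"tx": 0,"ty": 0,"tz": 0.001,"yaw": 0,"fingers": 0.05},
  ],
)

```text
time_s: 12.85
tcp_pos: [0.5296, -0.332, 0.0817]
eef_rot: [0.907, 3.008, -0.0]
ft_force: [-0.2, 0.2, -1.0]
width: 0.72
```

Call:
play_rows(
  increments=[
    {"tx": 0,"ty": 0,"tz": 0.0005,"yaw": 0,"fingers": 0.05},
    {"tx": 0,"ty": 0,"tz": 0.001,"yaw": 0,"fingers": 0.05},
    {"tx": 0,"ty": 0,"tz": 0.001,"yaw": 0,"fingers": 0.05},
  ],
)

```text
time_s: 13.1
tcp_pos: [0.5296, -0.332, 0.0812]
eef_rot: [0.907, 3.007, -0.0]
ft_force: [-1.0, 0.2, 3.1]
width: 0.72
```

Run:
```python
from fit import *
go(.5288,-.3309,.081,.985)
```

```text
t=13.100  0.0013  0.0005  0.0002 yaw 0.0001 q6end -1.54 | tcp [ 0.5296 -0.332   0.0812] phi 0.9851 tilt 0.0005 F [-1.   0.2  3.1] w 0.72
```

Call:
play_rows(
  increments=[
    {"tx": 0,"ty": 0,"tz": 0,"yaw": 0,"fingers": 0.064},
    {"tx": 0,"ty": 0,"tz": 0,"yaw": 0,"fingers": 0.068},
    {"tx": 0,"ty": 0,"tz": 0,"yaw": 0,"fingers": 0.074},
    {"tx": 0,"ty": 0,"tz": 0,"yaw": 0,"fingers": 0.085},
    {"tx": 0,"ty": 0,"tz": 0,"yaw": 0,"fingers": 0.085},
  ],
)

```text
time_s: 13.52
tcp_pos: [0.5296, -0.3319, 0.0805]
eef_rot: [-0.907, -3.008, -0.0]
ft_force: [0.1, -0.3, 1.4]
width: 0.997
```

Call:
play_rows(
  increments=[
    {"tx": 0,"ty": 0,"tz": 0,"yaw": 0,"fingers": 0.085},
    {"tx": 0,"ty": 0,"tz": -0.01,"yaw": 0,"fingers": 0.085},
    {"tx": 0,"ty": 0,"tz": -0.04,"yaw": 0,"fingers": 0.085},
    {"tx": 0,"ty": 0,"tz": -0.08,"yaw": 0,"fingers": 0.085},
    {"tx": 0,"ty": 0,"tz": -0.12,"yaw": 0,"fingers": 0.085},
  ],
)

```text
time_s: 13.93
tcp_pos: [0.5289, -0.3313, 0.2016]
eef_rot: [-0.906, -3.006, -0.002]
ft_force: [0.5, -0.5, 0.2]
width: 0.996
```

Call:
play_rows(
  increments=[
    {"tx": 0,"ty": 0,"tz": -0.03,"yaw": 0,"fingers": 0.085},
    {"tx": 0,"ty": 0,"tz": -0.03,"yaw": 0,"fingers": 0.085},
  ],
)

```text
time_s: 14.1
tcp_pos: [0.5322, -0.3342, 0.2398]
eef_rot: [0.903, 2.995, -0.01]
ft_force: [0.0, -0.7, 0.6]
width: 0.996
```

Run:
```python
from fit import *
go(.496,.084,.22,.985); snap('wrist','w15')
```

```text
t=14.100  0.2616  0.3285  0.0154 yaw 0.0001 q6end -0.82 | tcp [ 0.5322 -0.3342  0.2398] phi 0.9851 tilt 0.0144 F [ 0.  -0.7  0.6] w 0.996
```

View pics/w15.png

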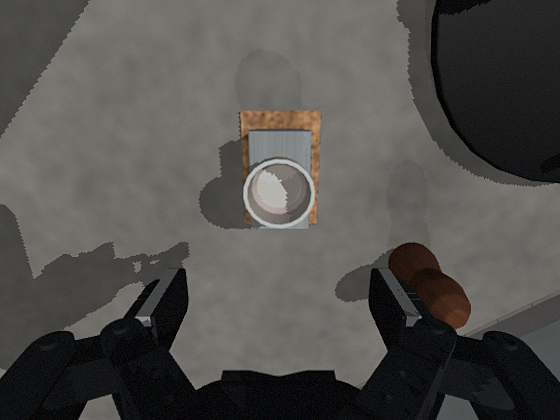

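```bash
cat > bowlpos.py <<'E'
from fit import *
def rim(f,z,box,x0,th):
    im,p=load(f); u0,v0,u1,v1=box
    g=cv2.Canny(cv2.cvtColor(im,cv2.COLOR_RGB2GRAY),*th)
    from scipy.optimize import least_squares
    ys,xs=np.nonzero(g[v0:v1,u0:u1]); P=np.c_[xs+u0,ys+v0].astype(float)
    Q=pix(p,P,z)[:,:2]; x=np.array(x0)
    for _ in range(15):
        d=np.hypot(*(Q-x).T); s=abs(d-.032)<.0025
        x=least_squares(lambda c:np.hypot(*(Q[s]-c).T)-.032,x,loss='soft_l1',f_scale=.0005).x
    print(f,x.round(4),s.sum()); return x
E
python3 - <<'E'
from bowlpos import *
rim('w15',.09,(235,150,325,235),[.529,-.331],(60,150))
rim('w8',.06,(240,150,328,235),[.6268,.0997],(60,150))
im,p=load('w15')
a=pix(p,[(249,130),(310,130),(308,228),(250,228)],.054);print(a.mean(0).round(4))
for q in [(243,193),(317,193),(280,157),(280,229)]: print(pix(p,q,.09).round(4))
go(.496,.084,.22,.985)
E
```

```text
w15 [ 0.529  -0.3323] 327
w8 [0.6265 0.0998] 255
[ 0.5274 -0.3307  0.054 ]
[[ 0.5108 -0.3577  0.09  ]]
[[ 0.5464 -0.3038  0.09  ]]
[[ 0.5023 -0.3134  0.09  ]]
[[ 0.557  -0.3495  0.09  ]]
t=14.150  0.2603  0.3283  0.0133 yaw 0.0001 q6end -0.82 | tcp [ 0.5313 -0.3334  0.2363] phi 0.9851 tilt 0.0100 F [ 0.3 -0.1 -0.1] w 0.994
```

Call:
play_rows(
  increments=[
    {"tx": 0.26,"ty": 0.328,"tz": 0,"yaw": 0,"fingers": 0.085},
    {"tx": 0.26,"ty": 0.328,"tz": 0,"yaw": 0,"fingers": 0.085},
    {"tx": 0.26,"ty": 0.328,"tz": 0,"yaw": 0,"fingers": 0.085},
    {"tx": 0.26,"ty": 0.328,"tz": 0,"yaw": 0,"fingers": 0.06},
    {"tx": 0.26,"ty": 0.328,"tz": 0,"yaw": 0,"fingers": 0.06},
  ],
)

```text
time_s: 14.57
tcp_pos: [0.5107, -0.1223, 0.2298]
eef_rot: [-0.908, -3.006, -0.001]
ft_force: [0.8, 1.0, 0.5]
width: 0.744
```

Call:
play_rows(
  increments=[
    {"tx": 0.131,"ty": 0.165,"tz": 0,"yaw": 0,"fingers": 0.06},
    {"tx": 0.131,"ty": 0.165,"tz": 0,"yaw": 0,"fingers": 0.06},
    {"tx": 0.131,"ty": 0.165,"tz": 0,"yaw": 0,"fingers": 0.06},
    {"tx": 0.131,"ty": 0.165,"tz": 0,"yaw": 0,"fingers": 0.06},
    {"tx": 0.131,"ty": 0.165,"tz": 0,"yaw": 0,"fingers": 0.06},
  ],
)

```text
time_s: 14.98
tcp_pos: [0.4929, 0.0852, 0.2301]
eef_rot: [-0.907, -3.006, 0.001]
ft_force: [0.8, 0.4, -0.7]
width: 0.701
```

Run:
```python
from fit import *
go(.497,.0845,.22,.985)
```

```text
t=14.983 -0.0038  0.0017  0.0100 yaw -0.0003 q6end -0.82 | tcp [0.4929 0.0852 0.2301] phi 0.9847 tilt 0.0013 F [ 0.8  0.4 -0.7] w 0.701
```

Call:
play_rows(
  increments=[
    {"tx": 0,"ty": 0,"tz": 0,"yaw": 0,"fingers": 0.06},
    {"tx": 0,"ty": 0,"tz": 0,"yaw": 0,"fingers": 0.06},
  ],
)

```text
time_s: 15.15
tcp_pos: [0.493, 0.0857, 0.23]
eef_rot: [-0.899, -3.009, 0.001]
ft_force: [-0.1, 0.5, -0.3]
width: 0.704
```

Run:
```python
from fit import *
go(.497,.0845,.22,.985); snap('wrist','w16')
```

```text
t=15.150 -0.0040  0.0012  0.0100 yaw 0.0051 q6end -0.82 | tcp [0.493  0.0857 0.23  ] phi 0.9901 tilt 0.0016 F [-0.1  0.5 -0.3] w 0.704
```

View pics/w16.png

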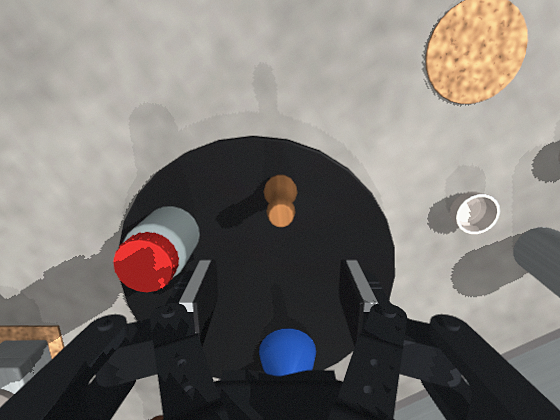

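Run:
```python
from fit import *
im,p=load('w16')
def nr(k,c):
    b=min(blobs(seg(im,k),100),key=lambda b:np.hypot(b[0][0]-c[0],b[0][1]-c[1])); print(b[:2]); return cv2.morphologyEx(b[2].astype(np.uint8),cv2.MORPH_CLOSE,np.ones((5,5))).astype(float)
m=nr('wood',(281,200)); x,f,a=fit(lambda x:revol(x[0],x[1],.024,PROF['pestle']),[.497,.0845],[(p,m)],[.01,.01]); print('pestle',x.round(4),f,a)
m=nr('red',(145,264)); x,f,a=fit(lambda x:revol(x[0],x[1],.024,PROF['cap']),[.475,-.043],[(p,m)],[.01,.01]); print('cap',x.round(4),f,a)
m=nr('cork',(476,50)); x,f,a=fit(lambda x:[np.r_[disc(x[0],x[1],0,.048),disc(x[0],x[1],.004,.048)]],[.492,.317],[(p,m)],[.01,.01]); print('mat',x.round(4),f,a)
go(.497,.0845,.082,.985)
```

```text
([280.2, 199.7], [263, 175, 34, 52, 1373])
pestle [0.4977 0.0843] 73.9375 1380.0
([145.5, 261.8], [114, 232, 65, 60, 2932])
cap [ 0.472  -0.0403] 226.5 2947.0
([476.4, 49.7], [426, 0, 102, 104, 8250])
mat [0.4905 0.3172] 312.1875 8347.0
t=15.200 -0.0028  0.0024  0.1481 yaw 0.0028 q6end -0.82 | tcp [0.4936 0.0841 0.2301] phi 0.9878 tilt 0.0012 F [ 0.3 -1.  -0.2] w 0.702
```

Call:
play_rows(
  increments=[
    {"tx": -0.003,"ty": 0.0025,"tz": 0.03,"yaw": 0,"fingers": 0.06},
    {"tx": -0.003,"ty": 0.0025,"tz": 0.06,"yaw": 0,"fingers": 0.06},
    {"tx": -0.003,"ty": 0.0025,"tz": 0.08,"yaw": 0,"fingers": 0.06},
    {"tx": -0.003,"ty": 0.0025,"tz": 0.08,"yaw": 0,"fingers": 0.06},
    {"tx": -0.003,"ty": 0.0025,"tz": 0.08,"yaw": 0,"fingers": 0.06},
  ],
)

```text
time_s: 15.62
tcp_pos: [0.4975, 0.0822, 0.1497]
eef_rot: [-0.91, -3.004, 0.002]
ft_force: [0.3, 0.4, 0.3]
width: 0.701
```

Call:
play_rows(
  increments=[
    {"tx": 0,"ty": 0,"tz": 0,"yaw": 0,"fingers": 0.06},
    {"tx": 0,"ty": 0,"tz": 0,"yaw": 0,"fingers": 0.06},
  ],
)

```text
time_s: 15.78
tcp_pos: [0.4994, 0.0829, 0.1522]
eef_rot: [0.908, 3.004, 0.001]
ft_force: [1.4, 0.4, 1.5]
width: 0.699
```

Run:
```python
from fit import *
go(.4977,.0843,.088,.985); snap('wrist','w17');go(.4977,.0843,.088,.985)
```

```text
t=15.783  0.0024  0.0001  0.0642 yaw -0.0011 q6end -0.82 | tcp [0.4994 0.0829 0.1522] phi 0.9839 tilt 0.0030 F [1.4 0.4 1.5] w 0.699
t=15.833  0.0022 -0.0000  0.0642 yaw -0.0008 q6end -0.82 | tcp [0.4993 0.0832 0.1522] phi 0.9842 tilt 0.0031 F [ 0.3 -0.2 -0.7] w 0.702
```

View pics/w17.png

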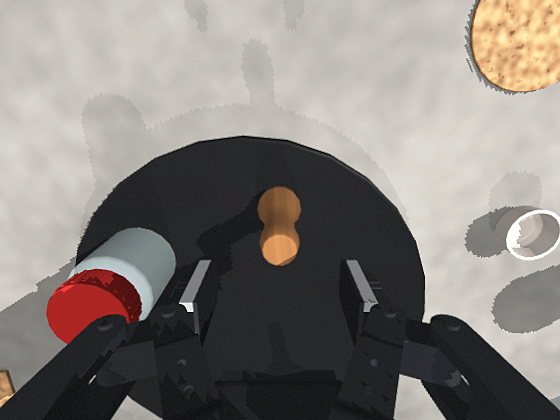

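Call:
play_rows(
  increments=[
    {"tx": 0.002,"ty": 0,"tz": 0.02,"yaw": 0,"fingers": 0.06},
    {"tx": 0.002,"ty": 0,"tz": 0.04,"yaw": 0,"fingers": 0.06},
    {"tx": 0.002,"ty": 0,"tz": 0.063,"yaw": 0,"fingers": 0.06},
    {"tx": 0.002,"ty": 0,"tz": 0.063,"yaw": 0,"fingers": 0.06},
    {"tx": 0.002,"ty": 0,"tz": 0.063,"yaw": 0,"fingers": 0.06},
  ],
)

```text
time_s: 16.25
tcp_pos: [0.4962, 0.0848, 0.0879]
eef_rot: [-0.907, -3.007, 0.0]
ft_force: [1.0, -0.0, 0.8]
width: 0.701
```

Call:
play_rows(
  increments=[
    {"tx": 0,"ty": 0,"tz": 0,"yaw": 0,"fingers": 0.05},
    {"tx": 0,"ty": 0,"tz": 0,"yaw": 0,"fingers": 0.04},
    {"tx": 0,"ty": 0,"tz": 0,"yaw": 0,"fingers": 0.035},
  ],
)

```text
time_s: 16.5
tcp_pos: [0.4975, 0.0848, 0.0891]
eef_rot: [0.906, 3.005, 0.001]
ft_force: [0.2, -0.3, 0.8]
width: 0.409
```

Run:
```python
from fit import *
go(.4977,.0843,.088,.985); snap('wrist','w18')
```

```text
t=16.500 -0.0004 -0.0003  0.0011 yaw 0.0001 q6end -0.82 | tcp [0.4975 0.0848 0.0891] phi 0.9851 tilt 0.0029 F [ 0.2 -0.3  0.8] w 0.409
```

View pics/w18.png

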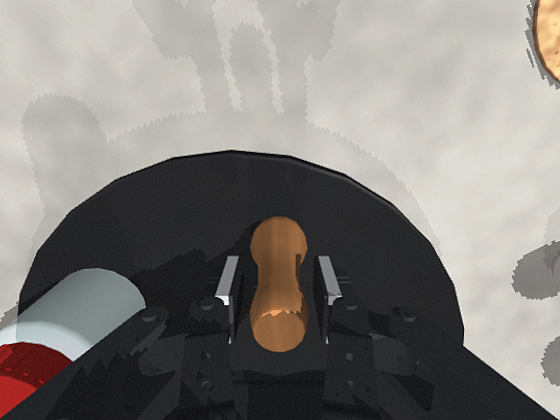

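Centred at column 278. Closing on the waist.

Call:
play_rows(
  increments=[
    {"tx": 0,"ty": 0,"tz": 0,"yaw": 0,"fingers": 0.028},
    {"tx": 0,"ty": 0,"tz": 0,"yaw": 0,"fingers": 0.022},
    {"tx": 0,"ty": 0,"tz": 0,"yaw": 0,"fingers": 0.012},
    {"tx": 0,"ty": 0,"tz": 0,"yaw": 0,"fingers": 0.008},
    {"tx": 0,"ty": 0,"tz": 0,"yaw": 0,"fingers": 0.008},
  ],
  force=30,
)

```text
time_s: 16.97
tcp_pos: [0.497, 0.0848, 0.0883]
eef_rot: [0.907, 3.006, 0.001]
ft_force: [0.3, 1.3, 5.8]
width: 0.259
```

Call:
play_rows(
  increments=[
    {"tx": 0,"ty": 0,"tz": 0,"yaw": 0,"fingers": 0.008},
    {"tx": 0,"ty": 0,"tz": 0,"yaw": 0,"fingers": 0.008},
  ],
)

```text
time_s: 17.13
tcp_pos: [0.4971, 0.0848, 0.0883]
eef_rot: [0.907, 3.006, 0.001]
ft_force: [-0.1, -0.2, 6.9]
width: 0.258
```

Run:
```python
from fit import *
go(.4977,.0843,.088,.985); snap('wrist','w19')
```

```text
t=17.133 -0.0008 -0.0001  0.0003 yaw 0.0000 q6end -0.82 | tcp [0.4971 0.0848 0.0883] phi 0.9850 tilt 0.0016 F [-0.1 -0.2  6.9] w 0.258
```

View pics/w19.png

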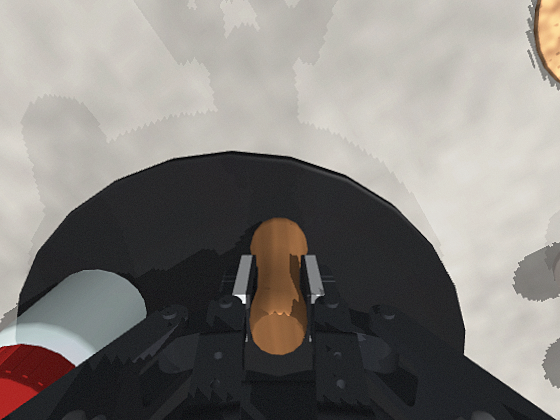

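Call:
play_rows(
  increments=[
    {"tx": 0,"ty": 0,"tz": -0.005,"yaw": 0,"fingers": 0.008},
    {"tx": 0,"ty": 0,"tz": -0.025,"yaw": 0,"fingers": 0.008},
    {"tx": 0,"ty": 0,"tz": -0.06,"yaw": 0,"fingers": 0.008},
    {"tx": 0,"ty": 0,"tz": -0.1,"yaw": 0,"fingers": 0.008},
    {"tx": 0,"ty": 0,"tz": -0.135,"yaw": 0,"fingers": 0.008},
  ],
)

```text
time_s: 17.6
tcp_pos: [0.4958, 0.0849, 0.2243]
eef_rot: [-0.907, -3.007, 0.0]
ft_force: [1.2, 0.6, -0.7]
width: 0.259
```

Call:
play_rows(
  increments=[
    {"tx": 0,"ty": 0,"tz": -0.005,"yaw": 0,"fingers": 0.008},
    {"tx": 0,"ty": 0,"tz": -0.005,"yaw": 0,"fingers": 0.008},
  ],
)

```text
time_s: 17.77
tcp_pos: [0.4979, 0.0848, 0.2305]
eef_rot: [0.905, 3.002, 0.002]
ft_force: [0.2, 0.0, -1.8]
width: 0.26
```

Run:
```python
from fit import *
go(.529,-.332,.22,.985); snap('wrist','w20')
```

```text
t=17.767 -0.2563 -0.3301  0.0108 yaw 0.0001 q6end -1.55 | tcp [0.4979 0.0848 0.2305] phi 0.9851 tilt 0.0059 F [ 0.2  0.  -1.8] w 0.26
```

View pics/w20.png

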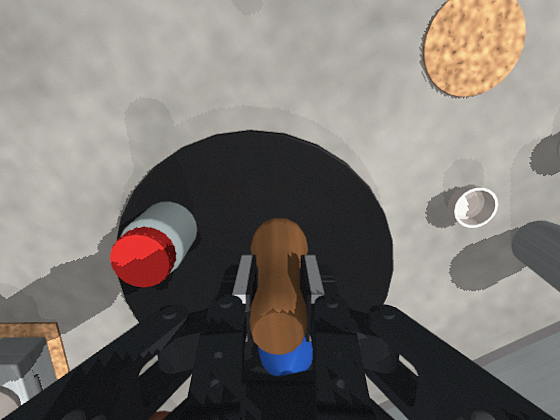

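Run:
```python
from fit import *
for f,z0 in(('w19',.024),('w20',None)):
    d=np.load('pics/'+f+'.npy',allow_pickle=True).item(); im,p,s=d['im'],d['p'],d['s']
    if z0 is None: z0=s['tcp_pos'][2]-.0643
    hsv=cv2.cvtColor(im,cv2.COLOR_RGB2HSV).astype(int)
    m=((hsv[...,0]>3)&(hsv[...,0]<22)&(hsv[...,1]>90)&(hsv[...,2]>25)).astype(np.uint8); m[:210]=0;m[360:]=0;m[:,:235]=0;m[:,320:]=0
    b=max(blobs(m),key=lambda b:b[1][4]); print(b[:2])
    x,fv,a=fit(lambda x:revol(x[0],x[1],z0,PROF['pestle']),s['tcp_pos'][:2],[(p,b[2].astype(float))],[.01,.01])
    Rm=R.from_rotvec(s['eef_rot']).as_matrix(); print(f,x.round(4),fv,a,(np.r_[x,s['tcp_pos'][2]]-s['tcp_pos'])@Rm)
```

```text
([278.1, 286.8], [249, 218, 59, 137, 6510])
w19 [0.4969 0.0842] 450.8125 6510.0 [-2.07809279e-04 -5.89882757e-04 -2.11625350e-07]
([278.3, 286.5], [249, 218, 59, 136, 6454])
w20 [0.4974 0.0843] 525.625 6454.0 [ 1.69364957e-04 -6.15522799e-04 -2.70563908e-06]
```

Call:
play_rows(
  increments=[
    {"tx": -0.025,"ty": -0.032,"tz": 0,"yaw": 0,"fingers": 0.008},
    {"tx": -0.05,"ty": -0.065,"tz": 0,"yaw": 0,"fingers": 0.008},
    {"tx": -0.075,"ty": -0.097,"tz": 0,"yaw": 0,"fingers": 0.008},
    {"tx": -0.1,"ty": -0.129,"tz": 0,"yaw": 0,"fingers": 0.008},
    {"tx": -0.125,"ty": -0.161,"tz": 0,"yaw": 0,"fingers": 0.008},
  ],
)

```text
time_s: 18.23
tcp_pos: [0.5101, -0.1195, 0.2251]
eef_rot: [-0.905, -3.003, -0.001]
ft_force: [0.4, 0.4, -0.4]
width: 0.26
```

Call:
play_rows(
  increments=[
    {"tx": -0.025,"ty": -0.032,"tz": 0,"yaw": 0,"fingers": 0.008},
    {"tx": -0.05,"ty": -0.065,"tz": 0,"yaw": 0,"fingers": 0.008},
    {"tx": -0.075,"ty": -0.097,"tz": 0,"yaw": 0,"fingers": 0.008},
    {"tx": -0.1,"ty": -0.129,"tz": 0,"yaw": 0,"fingers": 0.008},
    {"tx": -0.12,"ty": -0.155,"tz": 0,"yaw": 0,"fingers": 0.008},
  ],
)

```text
time_s: 18.65
tcp_pos: [0.5245, -0.3163, 0.2245]
eef_rot: [-0.908, -3.003, -0.002]
ft_force: [0.3, -0.1, 0.0]
width: 0.26
```

Run:
```python
from fit import *
go(.529,-.332,.22,.985)
```

```text
t=18.650 -0.0125 -0.0106  0.0044 yaw -0.0013 q6end -1.55 | tcp [ 0.5245 -0.3163  0.2245] phi 0.9837 tilt 0.0046 F [ 0.3 -0.1  0. ] w 0.26
```

Call:
play_rows(
  increments=[
    {"tx": -0.012,"ty": -0.01,"tz": 0,"yaw": 0,"fingers": 0.008},
    {"tx": -0.012,"ty": -0.01,"tz": 0,"yaw": 0,"fingers": 0.008},
    {"tx": -0.012,"ty": -0.01,"tz": 0,"yaw": 0,"fingers": 0.008},
    {"tx": -0.012,"ty": -0.01,"tz": 0,"yaw": 0,"fingers": 0.008},
  ],
)

```text
time_s: 18.98
tcp_pos: [0.5295, -0.3275, 0.2255]
eef_rot: [-0.906, -3.004, -0.004]
ft_force: [-0.4, 0.3, -0.5]
width: 0.264
```

Run:
```python
from fit import *
go(.529,-.332,.15,.985); snap('wrist','w21'); go(.529,-.332,.15,.985)
```

```text
t=18.983 -0.0024 -0.0042  0.0755 yaw 0.0002 q6end -1.55 | tcp [ 0.5295 -0.3275  0.2255] phi 0.9852 tilt 0.0044 F [-0.4  0.3 -0.5] w 0.264
t=19.033 -0.0022 -0.0045  0.0762 yaw 0.0010 q6end -1.55 | tcp [ 0.5298 -0.3272  0.2262] phi 0.9860 tilt 0.0032 F [-0.5  0.5 -0.9] w 0.261
```

View pics/w21.png

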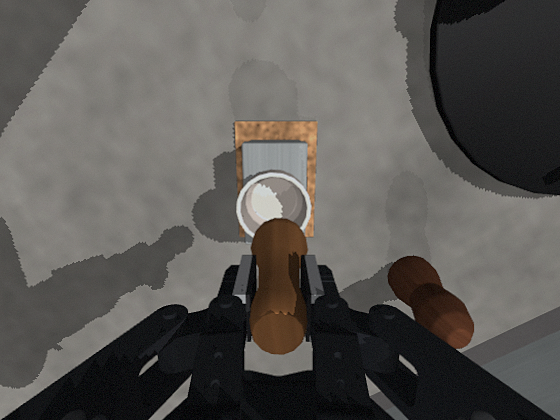

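Call:
play_rows(
  increments=[
    {"tx": -0.002,"ty": -0.0045,"tz": 0.02,"yaw": 0,"fingers": 0.008},
    {"tx": -0.002,"ty": -0.0045,"tz": 0.04,"yaw": 0,"fingers": 0.008},
    {"tx": -0.002,"ty": -0.0045,"tz": 0.056,"yaw": 0,"fingers": 0.008},
    {"tx": -0.002,"ty": -0.0045,"tz": 0.056,"yaw": 0,"fingers": 0.008},
    {"tx": -0.002,"ty": -0.0045,"tz": 0.056,"yaw": 0,"fingers": 0.008},
  ],
)

```text
time_s: 19.45
tcp_pos: [0.5292, -0.332, 0.171]
eef_rot: [-0.904, -3.006, -0.002]
ft_force: [0.1, -0.5, 0.2]
width: 0.259
```

Call:
play_rows(
  increments=[
    {"tx": 0,"ty": 0,"tz": 0,"yaw": 0,"fingers": 0.008},
    {"tx": 0,"ty": 0,"tz": 0,"yaw": 0,"fingers": 0.008},
    {"tx": 0,"ty": 0,"tz": 0,"yaw": 0,"fingers": 0.008},
  ],
)

```text
time_s: 19.7
tcp_pos: [0.5302, -0.334, 0.1732]
eef_rot: [0.906, 3.006, -0.002]
ft_force: [-0.1, 0.1, 0.0]
width: 0.257
```

Run:
```python
from bowlpos import *
rim('w21',.09,(228,165,320,222),[.529,-.332],(60,150))
snap('wrist','w22'); snap('side','s22')
go(.529,-.332,.15,.985)
im,p=load('s22');c=cv2.resize(im[60:220,230:400],None,fx=3.4,fy=3.4,interpolation=cv2.INTER_CUBIC); cv2.imwrite('pics/s22z.png',c[...,::-1])
```

```text
w21 [ 0.5294 -0.3324] 232
t=19.800  0.0019  0.0011  0.0226 yaw 0.0001 q6end -1.55 | tcp [ 0.5299 -0.3339  0.1726] phi 0.9851 tilt 0.0017 F [-0.2 -0.5 -0.5] w 0.264
```

View pics/w22.png

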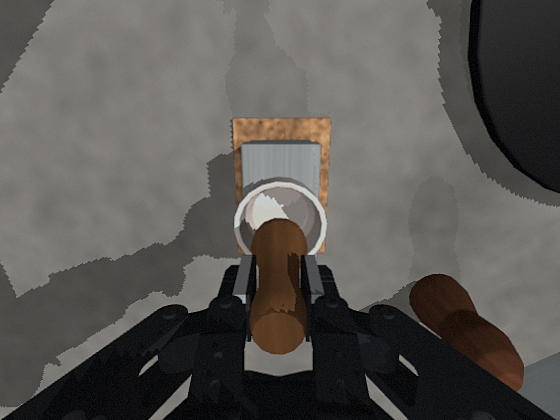

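View pics/s22z.png

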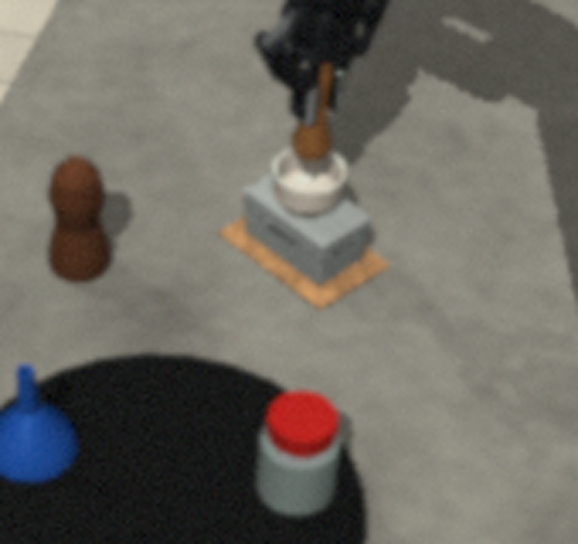

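Run:
```python
from bowlpos import *
x=rim('w22',.09,(228,175,335,245),[.529,-.332],(60,150))
s=np.load('pics/w22.npy',allow_pickle=True).item()['s'];Rm=R.from_rotvec(s['eef_rot']).as_matrix(); print(s['tcp_pos'],(np.r_[x,s['tcp_pos'][2]]-s['tcp_pos'])@Rm)
```

```text
w22 [ 0.5296 -0.3326] 254
[ 0.53016297 -0.33396456  0.17315193] [ 1.18225575e-03  8.24753793e-04 -3.39111556e-06]
```

Call:
play_rows(
  increments=[
    {"tx": 0.001,"ty": 0.0013,"tz": 0.008,"yaw": 0,"fingers": 0.008},
    {"tx": 0.001,"ty": 0.0013,"tz": 0.015,"yaw": 0,"fingers": 0.008},
    {"tx": 0.001,"ty": 0.0013,"tz": 0.015,"yaw": 0,"fingers": 0.008},
    {"tx": 0.001,"ty": 0.0013,"tz": 0.015,"yaw": 0,"fingers": 0.008},
  ],
)

```text
time_s: 20.13
tcp_pos: [0.5289, -0.3317, 0.1555]
eef_rot: [-0.907, -3.006, -0.001]
ft_force: [0.4, 0.3, -0.1]
width: 0.254
```

Run:
```python
from bowlpos import *
snap('wrist','w23')
x=rim('w23',.09,(225,170,350,245),[.529,-.332],(60,150))
s=np.load('pics/w23.npy',allow_pickle=True).item()['s'];Rm=R.from_rotvec(s['eef_rot']).as_matrix(); print(s['tcp_pos'],(np.r_[x,s['tcp_pos'][2]]-s['tcp_pos'])@Rm)
```

```text
w23 [ 0.5297 -0.3327] 213
[ 0.52885844 -0.33171626  0.15548297] [-1.24667030e-03 -3.74110892e-04 -2.83595959e-06]
```

View pics/w23.png

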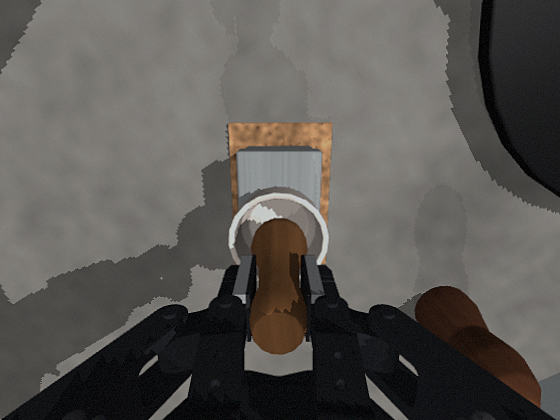

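Call:
play_rows(
  increments=[
    {"tx": -0.001,"ty": 0,"tz": 0.007,"yaw": 0,"fingers": 0.008},
    {"tx": -0.001,"ty": 0,"tz": 0.014,"yaw": 0,"fingers": 0.008},
    {"tx": -0.001,"ty": 0,"tz": 0.021,"yaw": 0,"fingers": 0.008},
    {"tx": -0.001,"ty": 0,"tz": 0.026,"yaw": 0,"fingers": 0.008},
    {"tx": -0.001,"ty": 0,"tz": 0.028,"yaw": 0,"fingers": 0.008},
  ],
)

```text
time_s: 20.6
tcp_pos: [0.5296, -0.3322, 0.127]
eef_rot: [-0.907, -3.006, -0.002]
ft_force: [0.3, 0.1, -0.9]
width: 0.26
```

Run:
```python
from bowlpos import *
go(.5296,-.3325,.1243,.985)
snap('wrist','w24')
x=rim('w24',.09,(225,170,350,245),[.529,-.332],(60,150))
s=np.load('pics/w24.npy',allow_pickle=True).item()['s'];Rm=R.from_rotvec(s['eef_rot']).as_matrix(); print(s['tcp_pos'],(np.r_[x,s['tcp_pos'][2]]-s['tcp_pos'])@Rm)
```

```text
t=20.600 -0.0001 -0.0003  0.0027 yaw -0.0000 q6end -1.55 | tcp [ 0.5296 -0.3322  0.127 ] phi 0.9850 tilt 0.0023 F [ 0.3  0.1 -0.9] w 0.26
w24 [ 0.5296 -0.3327] 193
[ 0.52964851 -0.33218941  0.12703129] [-2.66137422e-04 -4.54901049e-04 -7.65842718e-07]
```

View pics/w24.png

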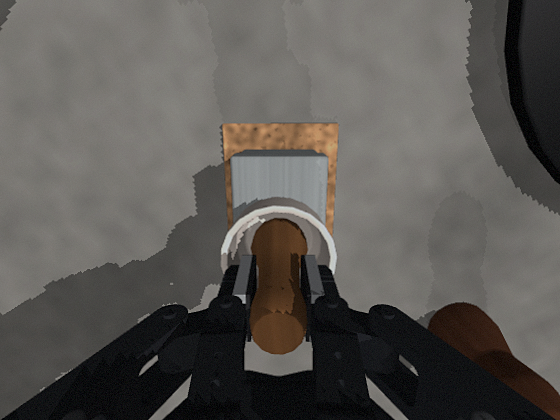

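Call:
play_rows(
  increments=[
    {"tx": 0,"ty": 0,"tz": 0.0005,"yaw": 0,"fingers": 0.008},
    {"tx": 0,"ty": 0,"tz": 0.001,"yaw": 0,"fingers": 0.008},
    {"tx": 0,"ty": 0,"tz": 0.0015,"yaw": 0,"fingers": 0.008},
    {"tx": 0,"ty": 0,"tz": 0.0015,"yaw": 0,"fingers": 0.008},
  ],
)

```text
time_s: 20.98
tcp_pos: [0.5304, -0.3328, 0.1274]
eef_rot: [0.907, 3.007, -0.0]
ft_force: [0.3, 0.5, -0.6]
width: 0.261
```

Call:
play_rows(
  increments=[
    {"tx": 0,"ty": 0,"tz": 0.0005,"yaw": 0,"fingers": 0.008},
    {"tx": 0,"ty": 0,"tz": 0.0008,"yaw": 0,"fingers": 0.008},
    {"tx": 0,"ty": 0,"tz": 0.0008,"yaw": 0,"fingers": 0.008},
  ],
)

```text
time_s: 21.23
tcp_pos: [0.5302, -0.3327, 0.1264]
eef_rot: [0.907, 3.008, -0.0]
ft_force: [-0.3, 0.1, -0.2]
width: 0.26
```

Call:
play_rows(
  increments=[
    {"tx": 0,"ty": 0,"tz": 0.0005,"yaw": 0,"fingers": 0.008},
    {"tx": 0,"ty": 0,"tz": 0.001,"yaw": 0,"fingers": 0.008},
    {"tx": 0,"ty": 0,"tz": 0.0015,"yaw": 0,"fingers": 0.008},
    {"tx": 0,"ty": 0,"tz": 0.0015,"yaw": 0,"fingers": 0.008},
  ],
)

```text
time_s: 21.57
tcp_pos: [0.5302, -0.3326, 0.1246]
eef_rot: [-0.907, -3.008, -0.0]
ft_force: [-1.4, -0.2, 0.3]
width: 0.262
```

Call:
play_rows(
  increments=[
    {"tx": 0,"ty": 0,"tz": 0.0004,"yaw": 0,"fingers": 0.008},
    {"tx": 0,"ty": 0,"tz": 0.0006,"yaw": 0,"fingers": 0.008},
    {"tx": 0,"ty": 0,"tz": 0.0006,"yaw": 0,"fingers": 0.008},
  ],
)

```text
time_s: 21.82
tcp_pos: [0.5304, -0.3328, 0.1244]
eef_rot: [0.907, 3.007, -0.0]
ft_force: [0.2, 1.0, 0.5]
width: 0.259
```

Call:
play_rows(
  increments=[
    {"tx": 0,"ty": 0,"tz": 0.0005,"yaw": 0,"fingers": 0.008},
    {"tx": 0,"ty": 0,"tz": 0.0008,"yaw": 0,"fingers": 0.008},
    {"tx": 0,"ty": 0,"tz": 0.0008,"yaw": 0,"fingers": 0.008},
  ],
)

```text
time_s: 22.07
tcp_pos: [0.5307, -0.333, 0.1244]
eef_rot: [0.907, 3.006, -0.001]
ft_force: [-1.1, 1.4, 5.5]
width: 0.255
```

Contact at 5.5 N, with the foot on the bowl floor at the expected height. Releasing.

Call:
play_rows(
  increments=[
    {"tx": 0,"ty": 0,"tz": -0.0004,"yaw": 0,"fingers": 0.023},
    {"tx": 0,"ty": 0,"tz": -0.0004,"yaw": 0,"fingers": 0.026},
    {"tx": 0,"ty": 0,"tz": -0.0004,"yaw": 0,"fingers": 0.032},
    {"tx": 0,"ty": 0,"tz": -0.0004,"yaw": 0,"fingers": 0.05},
    {"tx": 0,"ty": 0,"tz": -0.0004,"yaw": 0,"fingers": 0.05},
  ],
)

```text
time_s: 22.48
tcp_pos: [0.5301, -0.3326, 0.1235]
eef_rot: [-0.907, -3.007, -0.0]
ft_force: [0.6, -0.8, -0.7]
width: 0.589
```

Call:
play_rows(
  increments=[
    {"tx": 0,"ty": 0,"tz": 0,"yaw": 0,"fingers": 0.05},
    {"tx": 0,"ty": 0,"tz": -0.02,"yaw": 0,"fingers": 0.05},
    {"tx": 0,"ty": 0,"tz": -0.05,"yaw": 0,"fingers": 0.05},
    {"tx": 0,"ty": 0,"tz": -0.085,"yaw": 0,"fingers": 0.085},
    {"tx": 0,"ty": 0,"tz": -0.12,"yaw": 0,"fingers": 0.085},
  ],
)

```text
time_s: 22.9
tcp_pos: [0.5298, -0.3323, 0.2443]
eef_rot: [-0.907, -3.006, -0.001]
ft_force: [-0.3, -1.5, 0.1]
width: 0.847
```

Run:
```python
from bowlpos import *
snap('wrist','w25')
go(.472,-.0415,.22,.985)
```

```text
t=22.950  0.2127  0.2109  0.0305 yaw 0.0001 q6end -1.07 | tcp [ 0.5324 -0.3346  0.2533] phi 0.9851 tilt 0.0116 F [ 0.7 -1.4  5.6] w 0.924
```

View pics/w25.png

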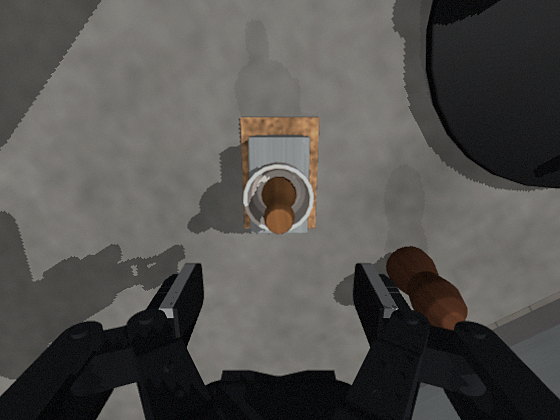

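Call:
play_rows(
  increments=[
    {"tx": 0.213,"ty": 0.211,"tz": 0.02,"yaw": 0,"fingers": 0.085},
    {"tx": 0.213,"ty": 0.211,"tz": 0.02,"yaw": 0,"fingers": 0.085},
    {"tx": 0.213,"ty": 0.211,"tz": 0.02,"yaw": 0,"fingers": 0.085},
    {"tx": 0.213,"ty": 0.211,"tz": 0.02,"yaw": 0,"fingers": 0.085},
    {"tx": 0.213,"ty": 0.211,"tz": 0.02,"yaw": 0,"fingers": 0.085},
  ],
)

```text
time_s: 23.37
tcp_pos: [0.4872, -0.1275, 0.2296]
eef_rot: [0.908, 3.007, 0.0]
ft_force: [0.8, 0.2, 0.5]
width: 0.994
```

Call:
play_rows(
  increments=[
    {"tx": 0.066,"ty": 0.065,"tz": 0.005,"yaw": 0,"fingers": 0.085},
    {"tx": 0.066,"ty": 0.065,"tz": 0.005,"yaw": 0,"fingers": 0.085},
    {"tx": 0.066,"ty": 0.065,"tz": 0.005,"yaw": 0,"fingers": 0.085},
    {"tx": 0.066,"ty": 0.065,"tz": 0.005,"yaw": 0,"fingers": 0.085},
    {"tx": 0.066,"ty": 0.065,"tz": 0.005,"yaw": 0,"fingers": 0.085},
  ],
)

```text
time_s: 23.78
tcp_pos: [0.4693, -0.0385, 0.2252]
eef_rot: [0.904, 3.008, -0.001]
ft_force: [-0.1, 0.3, -0.4]
width: 0.993
```

Run:
```python
from fit import *
go(.4725,-.0415,.2,.985);snap('wrist','w26')
```

```text
t=23.783 -0.0043 -0.0008  0.0252 yaw 0.0019 q6end -1.07 | tcp [ 0.4693 -0.0385  0.2252] phi 0.9869 tilt 0.0014 F [-0.1  0.3 -0.4] w 0.993
```

View pics/w26.png

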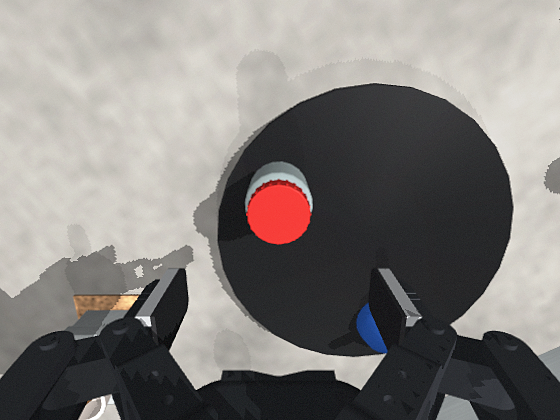

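Run:
```python
from fit import *
PROF['jar']=[(0,.03),(.054,.03),(.061,.0255),(.08,.0255)]
im,p=load('w26')
g=im.max(2); m=(g>70).astype(np.uint8); m[:150]=0;m[250:]=0;m[:,:235]=0;m[:,330:]=0
b=max(blobs(m),key=lambda b:b[1][4]); print(b[:2])
x,f,a=fit(lambda x:revol(x[0],x[1],.024,PROF['jar']),[.473,-.042],[(p,b[2].astype(float))],[.01,.01]); print(x.round(4),f,a)
go(*x,.12,.985)
```

```text
([278.4, 203.2], [245, 161, 68, 84, 4472])
[ 0.4722 -0.0406] 85.625 4472.0
t=23.833 -0.0026  0.0004  0.1052 yaw 0.0004 q6end -1.07 | tcp [ 0.4697 -0.0394  0.2252] phi 0.9854 tilt 0.0015 F [ 0.1 -0.7 -0.1] w 0.992
```

Call:
play_rows(
  increments=[
    {"tx": -0.0025,"ty": 0.0005,"tz": 0.03,"yaw": 0,"fingers": 0.085},
    {"tx": -0.0025,"ty": 0.0005,"tz": 0.06,"yaw": 0,"fingers": 0.085},
    {"tx": -0.0025,"ty": 0.0005,"tz": 0.075,"yaw": 0,"fingers": 0.085},
    {"tx": -0.0025,"ty": 0.0005,"tz": 0.075,"yaw": 0,"fingers": 0.085},
    {"tx": -0.0025,"ty": 0.0005,"tz": 0.075,"yaw": 0,"fingers": 0.085},
  ],
)

```text
time_s: 24.25
tcp_pos: [0.4715, -0.0409, 0.1495]
eef_rot: [-0.91, -3.005, 0.0]
ft_force: [0.3, -0.3, 0.4]
width: 0.997
```

Call:
play_rows(
  increments=[
    {"tx": 0,"ty": 0,"tz": 0,"yaw": 0,"fingers": 0.085},
    {"tx": 0,"ty": 0,"tz": 0,"yaw": 0,"fingers": 0.085},
  ],
)

```text
time_s: 24.42
tcp_pos: [0.4727, -0.0405, 0.1513]
eef_rot: [0.908, 3.005, -0.0]
ft_force: [0.6, -0.2, -0.3]
width: 0.993
```

Run:
```python
from fit import *
snap('wrist','w27');go(.4722,-.0406,.064,.985)
```

```text
t=24.467  0.0003 -0.0005  0.0873 yaw -0.0006 q6end -1.07 | tcp [ 0.4725 -0.0402  0.1513] phi 0.9844 tilt 0.0029 F [ 0.2 -0.2  0.9] w 0.998
```

View pics/w27.png

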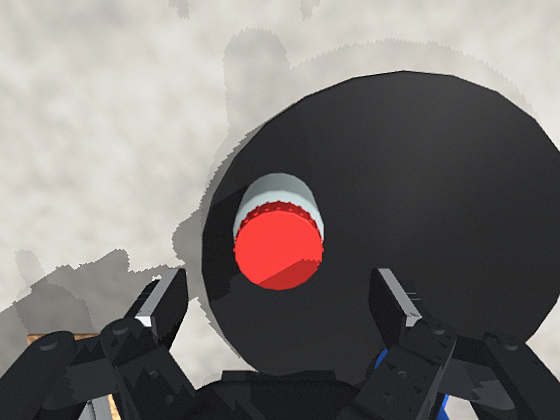

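Call:
play_rows(
  increments=[
    {"tx": 0,"ty": 0,"tz": 0.025,"yaw": 0,"fingers": 0.085},
    {"tx": 0,"ty": 0,"tz": 0.05,"yaw": 0,"fingers": 0.085},
    {"tx": 0,"ty": 0,"tz": 0.07,"yaw": 0,"fingers": 0.085},
    {"tx": 0,"ty": 0,"tz": 0.086,"yaw": 0,"fingers": 0.085},
    {"tx": 0,"ty": 0,"tz": 0.086,"yaw": 0,"fingers": 0.085},
  ],
)

```text
time_s: 24.88
tcp_pos: [0.47, -0.0391, 0.0622]
eef_rot: [-0.906, -3.004, -0.0]
ft_force: [-0.4, -0.3, -0.9]
width: 0.992
```

Call:
play_rows(
  increments=[
    {"tx": 0,"ty": 0,"tz": 0,"yaw": 0,"fingers": 0.085},
    {"tx": 0,"ty": 0,"tz": 0,"yaw": 0,"fingers": 0.085},
  ],
)

```text
time_s: 25.05
tcp_pos: [0.4725, -0.0398, 0.0653]
eef_rot: [0.906, 3.006, -0.0]
ft_force: [0.5, 0.4, -0.4]
width: 0.991
```

Run:
```python
from fit import *
snap('wrist','w28');go(.4722,-.0406,.064,.985)
```

```text
t=25.100 -0.0001 -0.0009  0.0015 yaw 0.0001 q6end -1.07 | tcp [ 0.4726 -0.0398  0.0655] phi 0.9851 tilt 0.0030 F [-0.6  0.1  0.5] w 0.995
```

View pics/w28.png

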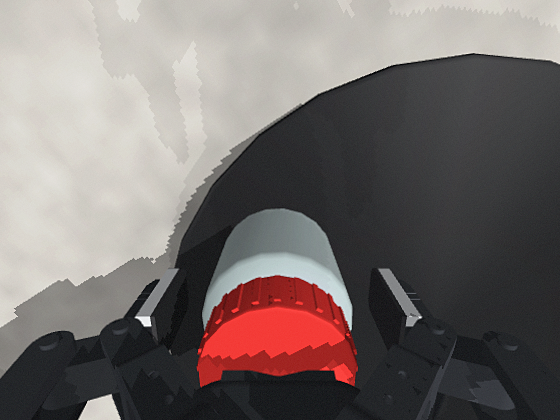

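Call:
play_rows(
  increments=[
    {"tx": 0,"ty": 0,"tz": 0,"yaw": 0,"fingers": 0.07},
    {"tx": 0,"ty": 0,"tz": 0,"yaw": 0,"fingers": 0.066},
    {"tx": 0,"ty": 0,"tz": 0,"yaw": 0,"fingers": 0.062},
    {"tx": 0,"ty": 0,"tz": 0,"yaw": 0,"fingers": 0.05},
    {"tx": 0,"ty": 0,"tz": 0,"yaw": 0,"fingers": 0.05},
  ],
  force=50,
)

```text
time_s: 25.52
tcp_pos: [0.4719, -0.0399, 0.0654]
eef_rot: [0.906, 3.006, -0.001]
ft_force: [-3.6, 0.1, 11.5]
width: 0.686
```

Call:
play_rows(
  increments=[
    {"tx": 0,"ty": 0,"tz": 0,"yaw": 0,"fingers": 0.05},
    {"tx": 0,"ty": 0,"tz": 0,"yaw": 0,"fingers": 0.05},
  ],
)

```text
time_s: 25.68
tcp_pos: [0.4719, -0.0399, 0.0654]
eef_rot: [0.906, 3.006, -0.001]
ft_force: [-3.2, -0.5, 10.7]
width: 0.692
```

Call:
play_rows(
  increments=[
    {"tx": 0,"ty": 0,"tz": -0.005,"yaw": 0,"fingers": 0.05},
    {"tx": 0,"ty": 0,"tz": -0.02,"yaw": 0,"fingers": 0.05},
    {"tx": 0,"ty": 0,"tz": -0.045,"yaw": 0,"fingers": 0.05},
    {"tx": 0,"ty": 0,"tz": -0.08,"yaw": 0,"fingers": 0.05},
    {"tx": 0,"ty": 0,"tz": -0.1,"yaw": 0,"fingers": 0.05},
  ],
)

```text
time_s: 26.1
tcp_pos: [0.4718, -0.0395, 0.1665]
eef_rot: [0.906, 3.006, 0.0]
ft_force: [1.2, -1.3, -2.8]
width: 0.687
```

Run:
```python
from fit import *
snap('wrist','w29');go(.4905,.3172,.16,.985)
```

```text
t=26.150  0.1837  0.3069  0.0090 yaw 0.0002 q6end -0.41 | tcp [ 0.4739 -0.0401  0.1697] phi 0.9852 tilt 0.0080 F [ 1.4 -0.4  0.4] w 0.685
```

View pics/w29.png

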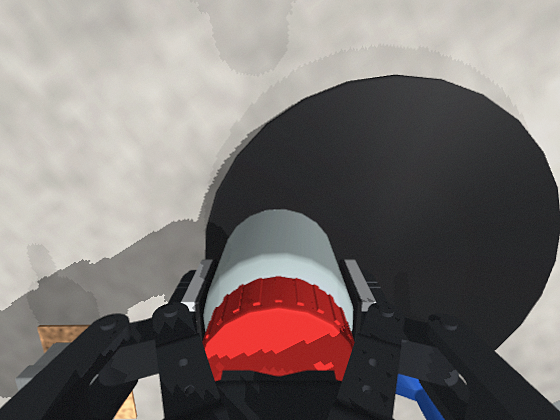

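Call:
play_rows(
  increments=[
    {"tx": 0.019,"ty": 0.032,"tz": 0,"yaw": 0,"fingers": 0.05},
    {"tx": 0.038,"ty": 0.064,"tz": 0,"yaw": 0,"fingers": 0.05},
    {"tx": 0.057,"ty": 0.096,"tz": 0,"yaw": 0,"fingers": 0.05},
    {"tx": 0.076,"ty": 0.128,"tz": 0,"yaw": 0,"fingers": 0.05},
    {"tx": 0.095,"ty": 0.16,"tz": 0,"yaw": 0,"fingers": 0.05},
  ],
)

```text
time_s: 26.57
tcp_pos: [0.4799, 0.148, 0.1635]
eef_rot: [-0.908, -3.007, 0.0]
ft_force: [0.3, -0.3, -2.7]
width: 0.684
```

Call:
play_rows(
  increments=[
    {"tx": 0.019,"ty": 0.032,"tz": 0,"yaw": 0,"fingers": 0.05},
    {"tx": 0.038,"ty": 0.064,"tz": 0,"yaw": 0,"fingers": 0.05},
    {"tx": 0.057,"ty": 0.096,"tz": 0,"yaw": 0,"fingers": 0.05},
    {"tx": 0.076,"ty": 0.126,"tz": 0,"yaw": 0,"fingers": 0.05},
    {"tx": 0.082,"ty": 0.137,"tz": 0,"yaw": 0,"fingers": 0.05},
  ],
)

```text
time_s: 26.98
tcp_pos: [0.487, 0.3103, 0.1632]
eef_rot: [-0.902, -3.008, -0.002]
ft_force: [0.2, 0.6, -2.8]
width: 0.683
```

Run:
```python
from fit import *
go(.4905,.3172,.16,.985);snap('wrist','w30')
```

```text
t=26.983  0.0009  0.0077  0.0033 yaw 0.0029 q6end -0.41 | tcp [0.487  0.3103 0.1632] phi 0.9879 tilt 0.0021 F [ 0.2  0.6 -2.8] w 0.683
```

View pics/w30.png

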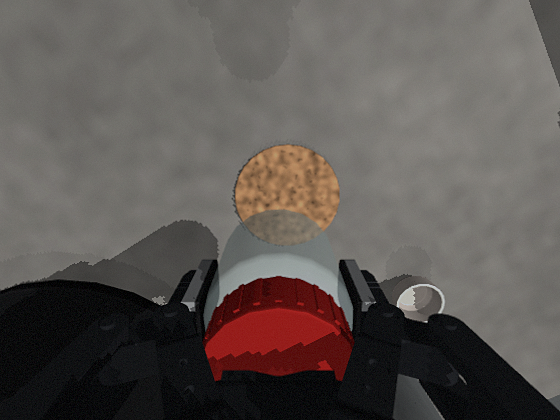

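```bash
cat > matpos.py <<'E'
from fit import *
from scipy.optimize import least_squares
def mat(f,vmax=225):
    d=np.load('pics/'+f+'.npy',allow_pickle=True).item(); im,p,s=d['im'],d['p'],d['s']
    hsv=cv2.cvtColor(im,cv2.COLOR_RGB2HSV).astype(int); m=((hsv[...,0]>5)&(hsv[...,0]<24)&(hsv[...,1]>70)&(hsv[...,2]>60)).astype(np.uint8); m[:, :180]=0; m[:,400:]=0
    m=cv2.morphologyEx(m,cv2.MORPH_CLOSE,np.ones((7,7)))
    c=max(cv2.findContours(m,0,cv2.CHAIN_APPROX_NONE)[0],key=len)[:,0,:].astype(float); c=c[c[:,1]<vmax]
    Q=pix(p,c,.004)[:,:2]; x=Q.mean(0)
    r_=least_squares(lambda q:np.hypot(*(Q-q[:2]).T)-.048,x,loss='soft_l1',f_scale=.0005); x=r_.x
    Rm=R.from_rotvec(s['eef_rot']).as_matrix(); print(f,x.round(4),len(Q),np.abs(r_.fun).mean(),'tcp',s['tcp_pos'].round(4),'tool',((np.r_[x,s['tcp_pos'][2]]-s['tcp_pos'])@Rm).round(4)); return x
E
python3 - <<'E'
from matpos import *
mat('w30',205)
x=mat('w30',225)
go(*x,.1,.985)
E
```

```text
w30 [0.4914 0.3164] 166 0.00043827695249512935 tcp [0.487  0.3103 0.1632] tool [-0.0003  0.0075  0.    ]
w30 [0.491 0.317] 280 0.006987431125527095 tcp [0.487  0.3103 0.1632] tool [0.0003 0.0078 0.    ]
t=27.033  0.0003  0.0074  0.0632 yaw 0.0037 q6end -0.41 | tcp [0.4873 0.3106 0.1632] phi 0.9887 tilt 0.0021 F [ 1.5  1.5 -2.9] w 0.685
```

Call:
play_rows(
  increments=[
    {"tx": 0.0,"ty": 0.004,"tz": 0.02,"yaw": 0,"fingers": 0.05},
    {"tx": 0.0,"ty": 0.007,"tz": 0.04,"yaw": 0,"fingers": 0.05},
    {"tx": 0.0,"ty": 0.007,"tz": 0.05,"yaw": 0,"fingers": 0.05},
    {"tx": 0.0,"ty": 0.007,"tz": 0.05,"yaw": 0,"fingers": 0.05},
    {"tx": 0.0,"ty": 0.007,"tz": 0.05,"yaw": 0,"fingers": 0.05},
  ],
)

```text
time_s: 27.45
tcp_pos: [0.4914, 0.3109, 0.1133]
eef_rot: [-0.907, -3.006, 0.003]
ft_force: [-0.2, 0.2, -2.4]
width: 0.688
```

Call:
play_rows(
  increments=[
    {"tx": 0,"ty": 0,"tz": 0,"yaw": 0,"fingers": 0.05},
    {"tx": 0,"ty": 0,"tz": 0,"yaw": 0,"fingers": 0.05},
  ],
)

```text
time_s: 27.62
tcp_pos: [0.4928, 0.3116, 0.1152]
eef_rot: [0.907, 3.006, 0.002]
ft_force: [0.5, 0.4, -1.5]
width: 0.687
```

Run:
```python
from matpos import *
snap('wrist','w31')
mat('w31',190); go(.4912,.3167,.0454,.985)
```

```text
w31 [0.4913 0.3165] 141 0.0002507926740042956 tcp [0.4928 0.3116 0.1152] tool [0.0039 0.0033 0.    ]
t=27.667  0.0042  0.0032  0.0698 yaw -0.0004 q6end -0.41 | tcp [0.4927 0.3116 0.1152] phi 0.9846 tilt 0.0022 F [ 1.1  0.2 -2.6] w 0.687
```

View pics/w31.png

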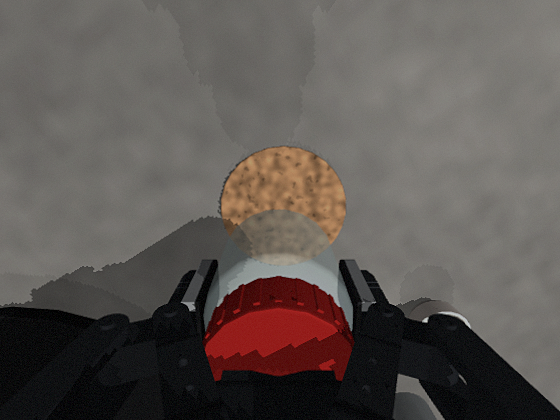

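Call:
play_rows(
  increments=[
    {"tx": 0.004,"ty": 0.0038,"tz": 0.015,"yaw": 0,"fingers": 0.05},
    {"tx": 0.004,"ty": 0.0038,"tz": 0.035,"yaw": 0,"fingers": 0.05},
    {"tx": 0.004,"ty": 0.0038,"tz": 0.05,"yaw": 0,"fingers": 0.05},
    {"tx": 0.004,"ty": 0.0038,"tz": 0.06,"yaw": 0,"fingers": 0.05},
    {"tx": 0.004,"ty": 0.0038,"tz": 0.062,"yaw": 0,"fingers": 0.05},
  ],
)

```text
time_s: 28.08
tcp_pos: [0.4899, 0.3166, 0.0507]
eef_rot: [-0.907, -3.006, 0.002]
ft_force: [-0.1, -0.2, -3.2]
width: 0.686
```

Call:
play_rows(
  increments=[
    {"tx": 0,"ty": 0,"tz": 0,"yaw": 0,"fingers": 0.05},
    {"tx": 0,"ty": 0,"tz": 0,"yaw": 0,"fingers": 0.05},
  ],
)

```text
time_s: 28.25
tcp_pos: [0.4914, 0.3173, 0.0529]
eef_rot: [0.907, 3.007, 0.001]
ft_force: [-1.0, 1.1, -1.7]
width: 0.686
```

Run:
```python
from matpos import *
snap('wrist','w32')
mat('w32',200); go(.4912,.3167,.0454,.985)
```

```text
w32 [0.4911 0.3167] 135 0.00018168233769133959 tcp [0.4914 0.3173 0.0529] tool [-0.0001 -0.0007 -0.    ]
t=28.300 -0.0000 -0.0008  0.0077 yaw -0.0000 q6end -0.41 | tcp [0.4916 0.3174 0.0531] phi 0.9850 tilt 0.0021 F [ 0.1  0.4 -2.2] w 0.691
```

View pics/w32.png

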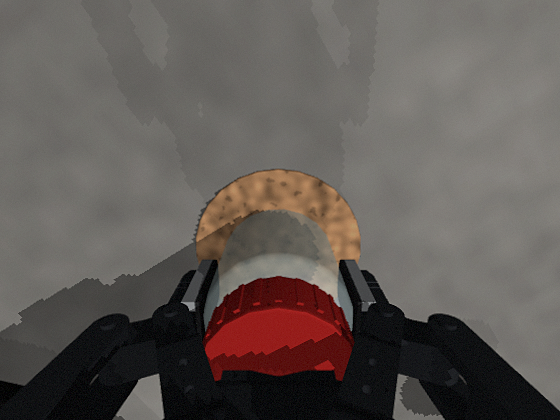

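Centred on the round mat. Lowering the last few millimetres slowly.

Call:
play_rows(
  increments=[
    {"tx": 0,"ty": 0,"tz": 0.002,"yaw": 0,"fingers": 0.05},
    {"tx": 0,"ty": 0,"tz": 0.004,"yaw": 0,"fingers": 0.05},
    {"tx": 0,"ty": 0,"tz": 0.005,"yaw": 0,"fingers": 0.05},
    {"tx": 0,"ty": 0,"tz": 0.006,"yaw": 0,"fingers": 0.05},
    {"tx": 0,"ty": 0,"tz": 0.006,"yaw": 0,"fingers": 0.05},
  ],
)

```text
time_s: 28.72
tcp_pos: [0.4906, 0.3171, 0.0458]
eef_rot: [-0.907, -3.008, 0.0]
ft_force: [0.1, -0.4, -1.8]
width: 0.687
```

Call:
play_rows(
  increments=[
    {"tx": 0,"ty": 0,"tz": 0.0005,"yaw": 0,"fingers": 0.05},
    {"tx": 0,"ty": 0,"tz": 0.001,"yaw": 0,"fingers": 0.05},
    {"tx": 0,"ty": 0,"tz": 0.001,"yaw": 0,"fingers": 0.05},
  ],
)

```text
time_s: 28.97
tcp_pos: [0.4907, 0.3171, 0.0454]
eef_rot: [0.907, 3.008, 0.0]
ft_force: [-2.2, -1.1, 3.4]
width: 0.69
```

Contact at the expected height. Releasing.

Call:
play_rows(
  increments=[
    {"tx": 0,"ty": 0,"tz": 0,"yaw": 0,"fingers": 0.062},
    {"tx": 0,"ty": 0,"tz": 0,"yaw": 0,"fingers": 0.066},
    {"tx": 0,"ty": 0,"tz": 0,"yaw": 0,"fingers": 0.085},
    {"tx": 0,"ty": 0,"tz": 0,"yaw": 0,"fingers": 0.085},
    {"tx": 0,"ty": 0,"tz": 0,"yaw": 0,"fingers": 0.085},
  ],
)

```text
time_s: 29.38
tcp_pos: [0.4908, 0.3171, 0.045]
eef_rot: [0.907, 3.008, 0.0]
ft_force: [0.4, 0.1, 0.2]
width: 0.995
```

Call:
play_rows(
  increments=[
    {"tx": 0,"ty": 0,"tz": -0.01,"yaw": 0,"fingers": 0.085},
    {"tx": 0,"ty": 0,"tz": -0.04,"yaw": 0,"fingers": 0.085},
    {"tx": 0,"ty": 0,"tz": -0.08,"yaw": 0,"fingers": 0.085},
    {"tx": 0,"ty": 0,"tz": -0.12,"yaw": 0,"fingers": 0.085},
    {"tx": 0,"ty": 0,"tz": -0.16,"yaw": 0,"fingers": 0.085},
  ],
)

```text
time_s: 29.8
tcp_pos: [0.4903, 0.3169, 0.2073]
eef_rot: [-0.907, -3.008, 0.0]
ft_force: [1.7, 0.7, 0.2]
width: 0.99
```

Call:
play_rows(
  increments=[
    {"tx": 0,"ty": 0,"tz": -0.025,"yaw": 0,"fingers": 0.085},
    {"tx": 0,"ty": 0,"tz": -0.025,"yaw": 0,"fingers": 0.085},
  ],
)

```text
time_s: 29.97
tcp_pos: [0.4937, 0.3184, 0.2381]
eef_rot: [0.904, 2.998, 0.013]
ft_force: [-0.2, 0.1, 1.2]
width: 0.997
```

Run:
```python
from fit import *
snap('wrist','w33'); go(.679,-.0215,.24,.985)
PROF['jar']=[(0,.03),(.054,.03),(.061,.0255),(.08,.0255)]
im,p=load('w33')
hsv=cv2.cvtColor(im,cv2.COLOR_RGB2HSV).astype(int)
b=max(blobs(seg(im,'red')),key=lambda b:b[1][4]); print(b[:2])
x,f,a=fit(lambda x:revol(x[0],x[1],.004,PROF['cap']),[.491,.317],[(p,b[2].astype(float))],[.01,.01]); print('cap',x.round(4),f,a)
```

```text
t=30.017 -0.3431 -0.1797 -0.0048 yaw 0.0002 q6end -1.02 | tcp [0.4925 0.3179 0.2347] phi 0.9852 tilt 0.0087 F [ 1.6  0.2 -0. ] w 0.997
([273.1, 195.0], [245, 167, 57, 56, 2386])
cap [0.4916 0.3159] 286.5 2386.0
```

View pics/w33.png

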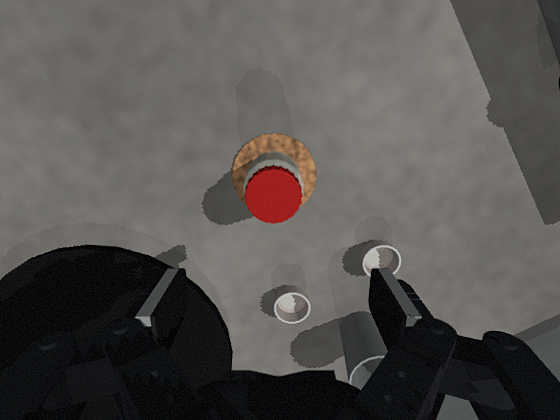

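Call:
play_rows(
  increments=[
    {"tx": -0.343,"ty": -0.18,"tz": 0,"yaw": 0,"fingers": 0.085},
    {"tx": -0.343,"ty": -0.18,"tz": 0,"yaw": 0,"fingers": 0.085},
    {"tx": -0.343,"ty": -0.18,"tz": 0,"yaw": 0,"fingers": 0.085},
    {"tx": -0.343,"ty": -0.18,"tz": 0,"yaw": 0,"fingers": 0.05},
    {"tx": -0.343,"ty": -0.18,"tz": 0,"yaw": 0,"fingers": 0.05},
  ],
)

```text
time_s: 30.43
tcp_pos: [0.5907, 0.1328, 0.2289]
eef_rot: [-0.906, -3.006, 0.001]
ft_force: [0.8, 0.6, 1.3]
width: 0.744
```

Call:
play_rows(
  increments=[
    {"tx": -0.158,"ty": -0.083,"tz": 0,"yaw": 0,"fingers": 0.05},
    {"tx": -0.158,"ty": -0.083,"tz": 0,"yaw": 0,"fingers": 0.05},
    {"tx": -0.158,"ty": -0.083,"tz": 0,"yaw": 0,"fingers": 0.05},
    {"tx": -0.158,"ty": -0.083,"tz": 0,"yaw": 0,"fingers": 0.05},
    {"tx": -0.158,"ty": -0.083,"tz": 0,"yaw": 0,"fingers": 0.05},
  ],
)

```text
time_s: 30.85
tcp_pos: [0.6781, -0.0283, 0.228]
eef_rot: [-0.914, -3.005, 0.004]
ft_force: [0.2, -0.1, 0.1]
width: 0.585
```

Run:
```python
from fit import *
go(.679,-.022,.24,.985)
```

```text
t=30.850  0.0028  0.0057 -0.0120 yaw -0.0047 q6end -1.02 | tcp [ 0.6781 -0.0283  0.228 ] phi 0.9803 tilt 0.0025 F [ 0.2 -0.1  0.1] w 0.585
```

Call:
play_rows(
  increments=[
    {"tx": 0.003,"ty": 0.005,"tz": 0,"yaw": 0,"fingers": 0.05},
    {"tx": 0.003,"ty": 0.005,"tz": 0,"yaw": 0,"fingers": 0.05},
    {"tx": 0.003,"ty": 0.005,"tz": 0,"yaw": 0,"fingers": 0.05},
  ],
)

```text
time_s: 31.1
tcp_pos: [0.6761, -0.0149, 0.2291]
eef_rot: [-0.905, -3.006, -0.001]
ft_force: [0.1, -0.6, -0.3]
width: 0.584
```

Run:
```python
from fit import *
snap('wrist','w34'); im,p=load('w34')
m=max(blobs(seg(im,'blue')),key=lambda b:b[1][4]); print(m[:2])
x,f,a=fit(lambda x:revol(x[0],x[1],.024,PROF['funnel']),[.679,-.022],[(p,m[2].astype(float))],[.01,.01]); print(x.round(4),f,a)
go(*x,.15,.985)
```

```text
([273.3, 191.8], [240, 158, 68, 71, 3624])
[ 0.6787 -0.0233] 61.75 3624.0
t=31.150 -0.0071 -0.0058  0.0795 yaw 0.0017 q6end -1.02 | tcp [ 0.6761 -0.0146  0.2295] phi 0.9867 tilt 0.0016 F [0.4 0.1 1. ] w 0.586
```

View pics/w34.png

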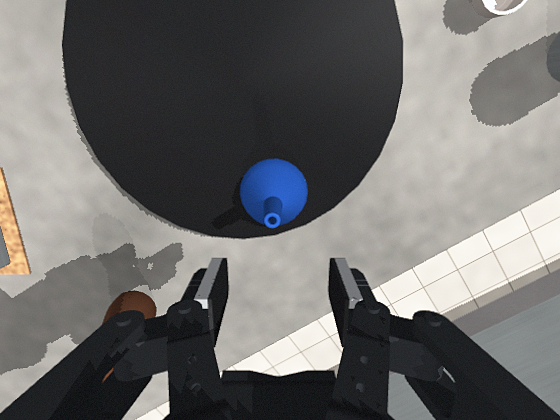

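Call:
play_rows(
  increments=[
    {"tx": -0.007,"ty": -0.0055,"tz": 0.03,"yaw": 0,"fingers": 0.05},
    {"tx": -0.007,"ty": -0.0055,"tz": 0.06,"yaw": 0,"fingers": 0.05},
    {"tx": -0.007,"ty": -0.0055,"tz": 0.078,"yaw": 0,"fingers": 0.05},
    {"tx": -0.007,"ty": -0.0055,"tz": 0.078,"yaw": 0,"fingers": 0.05},
    {"tx": -0.007,"ty": -0.0055,"tz": 0.078,"yaw": 0,"fingers": 0.05},
  ],
)

```text
time_s: 31.57
tcp_pos: [0.6787, -0.0232, 0.1513]
eef_rot: [-0.904, -3.006, 0.0]
ft_force: [0.5, 0.2, 0.7]
width: 0.586
```

Call:
play_rows(
  increments=[
    {"tx": 0,"ty": 0,"tz": 0,"yaw": 0,"fingers": 0.05},
    {"tx": 0,"ty": 0,"tz": 0,"yaw": 0,"fingers": 0.05},
  ],
)

```text
time_s: 31.73
tcp_pos: [0.6809, -0.0242, 0.1544]
eef_rot: [0.905, 3.005, 0.001]
ft_force: [-0.4, 0.1, 0.9]
width: 0.582
```

Run:
```python
from fit import *
snap('wrist','w35');go(.6787,-.0233,.098,.985)
```

```text
t=31.783  0.0026 -0.0003  0.0563 yaw 0.0007 q6end -1.02 | tcp [ 0.6808 -0.0244  0.1543] phi 0.9857 tilt 0.0038 F [-0.1 -0.1  0.3] w 0.581
```

View pics/w35.png

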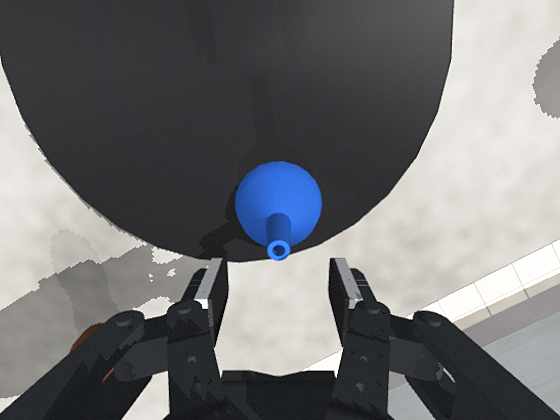

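Call:
play_rows(
  increments=[
    {"tx": 0.0025,"ty": 0,"tz": 0.02,"yaw": 0,"fingers": 0.04},
    {"tx": 0.0025,"ty": 0,"tz": 0.04,"yaw": 0,"fingers": 0.04},
    {"tx": 0.0025,"ty": 0,"tz": 0.056,"yaw": 0,"fingers": 0.04},
    {"tx": 0.0025,"ty": 0,"tz": 0.056,"yaw": 0,"fingers": 0.04},
    {"tx": 0.0025,"ty": 0,"tz": 0.056,"yaw": 0,"fingers": 0.04},
  ],
)

```text
time_s: 32.2
tcp_pos: [0.6776, -0.0233, 0.0963]
eef_rot: [-0.907, -3.007, 0.0]
ft_force: [-0.3, 0.3, 0.1]
width: 0.464
```

Call:
play_rows(
  increments=[
    {"tx": 0,"ty": 0,"tz": 0,"yaw": 0,"fingers": 0.03},
    {"tx": 0,"ty": 0,"tz": 0,"yaw": 0,"fingers": 0.025},
  ],
)

```text
time_s: 32.37
tcp_pos: [0.6789, -0.0236, 0.098]
eef_rot: [0.906, 3.005, 0.0]
ft_force: [0.2, -0.6, 0.4]
width: 0.299
```

Run:
```python
from fit import *
snap('wrist','w36');go(.6787,-.0233,.098,.985)
```

```text
t=32.417  0.0002  0.0002 -0.0001 yaw 0.0000 q6end -1.02 | tcp [ 0.6788 -0.0235  0.0979] phi 0.9850 tilt 0.0032 F [ 0.1 -0.2 -0.4] w 0.293
```

View pics/w36.png

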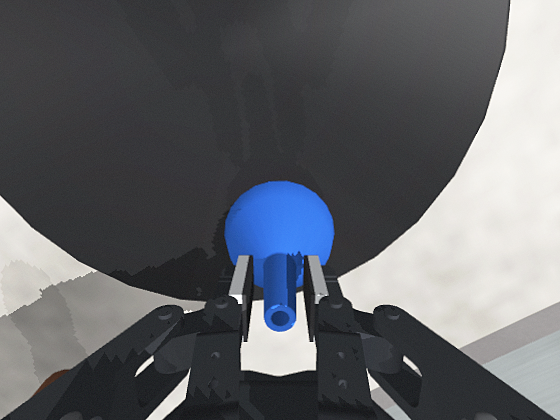

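Call:
play_rows(
  increments=[
    {"tx": 0,"ty": 0,"tz": 0,"yaw": 0,"fingers": 0.02},
    {"tx": 0,"ty": 0,"tz": 0,"yaw": 0,"fingers": 0.016},
    {"tx": 0,"ty": 0,"tz": 0,"yaw": 0,"fingers": 0.01},
    {"tx": 0,"ty": 0,"tz": 0,"yaw": 0,"fingers": 0.005},
    {"tx": 0,"ty": 0,"tz": 0,"yaw": 0,"fingers": 0.005},
  ],
  force=25,
)

```text
time_s: 32.83
tcp_pos: [0.6783, -0.0234, 0.0973]
eef_rot: [0.906, 3.006, 0.0]
ft_force: [-0.8, 0.0, 6.7]
width: 0.171
```

Call:
play_rows(
  increments=[
    {"tx": 0,"ty": 0,"tz": 0,"yaw": 0,"fingers": 0.005},
    {"tx": 0,"ty": 0,"tz": 0,"yaw": 0,"fingers": 0.005},
  ],
)

```text
time_s: 33.0
tcp_pos: [0.6783, -0.0235, 0.0973]
eef_rot: [0.906, 3.006, 0.0]
ft_force: [-1.5, 0.9, 6.1]
width: 0.173
```

Call:
play_rows(
  increments=[
    {"tx": 0,"ty": 0,"tz": -0.005,"yaw": 0,"fingers": 0.005},
    {"tx": 0,"ty": 0,"tz": -0.025,"yaw": 0,"fingers": 0.005},
    {"tx": 0,"ty": 0,"tz": -0.06,"yaw": 0,"fingers": 0.005},
    {"tx": 0,"ty": 0,"tz": -0.095,"yaw": 0,"fingers": 0.005},
    {"tx": 0,"ty": 0,"tz": -0.13,"yaw": 0,"fingers": 0.005},
  ],
)

```text
time_s: 33.42
tcp_pos: [0.6771, -0.0232, 0.2268]
eef_rot: [-0.907, -3.006, 0.0]
ft_force: [0.7, -0.2, -0.6]
width: 0.168
```

Run:
```python
from fit import *
snap('wrist','w37');go(.491,.3165,.23,.985)
```

```text
t=33.467  0.3460  0.1789  0.0032 yaw 0.0002 q6end -0.41 | tcp [ 0.6804 -0.0238  0.2362] phi 0.9852 tilt 0.0118 F [ 3.1 -0.3  5. ] w 0.167
```

View pics/w37.png

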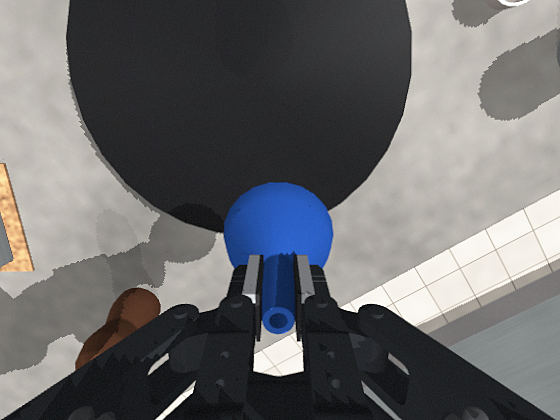

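Call:
play_rows(
  increments=[
    {"tx": 0.036,"ty": 0.018,"tz": 0,"yaw": 0,"fingers": 0.005},
    {"tx": 0.072,"ty": 0.037,"tz": 0,"yaw": 0,"fingers": 0.005},
    {"tx": 0.108,"ty": 0.056,"tz": 0,"yaw": 0,"fingers": 0.005},
    {"tx": 0.144,"ty": 0.074,"tz": 0,"yaw": 0,"fingers": 0.005},
    {"tx": 0.18,"ty": 0.093,"tz": 0,"yaw": 0,"fingers": 0.005},
  ],
)

```text
time_s: 33.88
tcp_pos: [0.5777, 0.1549, 0.2258]
eef_rot: [-0.908, -3.007, 0.0]
ft_force: [1.4, 0.7, -0.2]
width: 0.173
```

Call:
play_rows(
  increments=[
    {"tx": 0.036,"ty": 0.018,"tz": 0,"yaw": 0,"fingers": 0.005},
    {"tx": 0.072,"ty": 0.037,"tz": 0,"yaw": 0,"fingers": 0.005},
    {"tx": 0.108,"ty": 0.056,"tz": 0,"yaw": 0,"fingers": 0.005},
    {"tx": 0.135,"ty": 0.07,"tz": 0,"yaw": 0,"fingers": 0.005},
    {"tx": 0.155,"ty": 0.08,"tz": 0,"yaw": 0,"fingers": 0.005},
  ],
)

```text
time_s: 34.3
tcp_pos: [0.492, 0.3086, 0.2259]
eef_rot: [-0.904, -3.008, -0.001]
ft_force: [0.1, 0.1, -0.1]
width: 0.174
```

Run:
```python
from fit import *
go(.491,.3165,.2,.985)
```

```text
t=34.300  0.0052  0.0061  0.0259 yaw 0.0020 q6end -0.41 | tcp [0.492  0.3086 0.2259] phi 0.9870 tilt 0.0009 F [ 0.1  0.1 -0.1] w 0.174
```

Call:
play_rows(
  increments=[
    {"tx": 0.004,"ty": 0.006,"tz": 0.01,"yaw": 0,"fingers": 0.005},
    {"tx": 0.004,"ty": 0.006,"tz": 0.02,"yaw": 0,"fingers": 0.005},
    {"tx": 0.004,"ty": 0.006,"tz": 0.02,"yaw": 0,"fingers": 0.005},
    {"tx": 0.004,"ty": 0.006,"tz": 0.02,"yaw": 0,"fingers": 0.005},
    {"tx": 0.004,"ty": 0.006,"tz": 0.02,"yaw": 0,"fingers": 0.005},
  ],
)

```text
time_s: 34.72
tcp_pos: [0.4949, 0.3119, 0.2055]
eef_rot: [-0.91, -3.007, 0.001]
ft_force: [-0.0, 0.0, 0.3]
width: 0.176
```

Run:
```python
from fit import *
snap('wrist','w38');snap('side','s38'); go(.491,.3165,.165,.985)
im,p=load('s38');c=cv2.resize(im[220:400,180:380],None,fx=3,fy=3,interpolation=cv2.INTER_CUBIC); cv2.imwrite('pics/s38z.png',c[...,::-1])
```

```text
t=34.817  0.0058  0.0013  0.0411 yaw -0.0019 q6end -0.41 | tcp [0.4951 0.3122 0.2061] phi 0.9831 tilt 0.0004 F [ 0.4 -0.5 -0.2] w 0.171
```

View pics/w38.png

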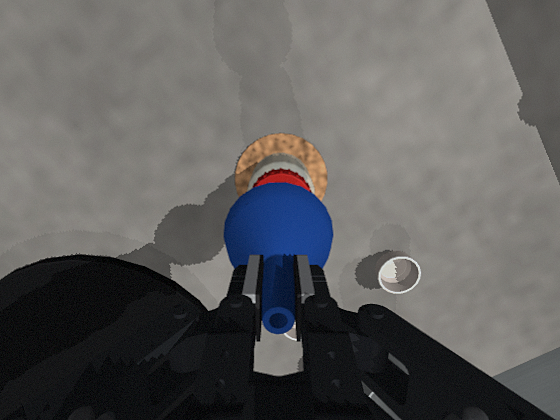

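View pics/s38z.png

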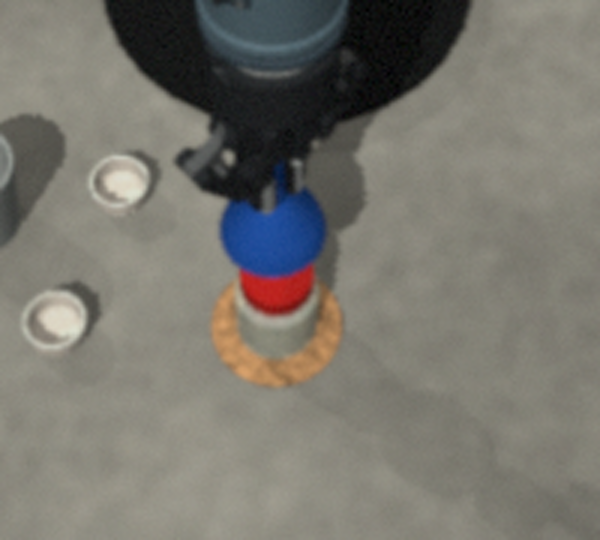

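Call:
play_rows(
  increments=[
    {"tx": 0.0055,"ty": 0.0015,"tz": 0.01,"yaw": 0,"fingers": 0.005},
    {"tx": 0.0055,"ty": 0.0015,"tz": 0.025,"yaw": 0,"fingers": 0.005},
    {"tx": 0.0055,"ty": 0.0015,"tz": 0.038,"yaw": 0,"fingers": 0.005},
    {"tx": 0.0055,"ty": 0.0015,"tz": 0.038,"yaw": 0,"fingers": 0.005},
    {"tx": 0.0055,"ty": 0.0015,"tz": 0.038,"yaw": 0,"fingers": 0.005},
  ],
)

```text
time_s: 35.23
tcp_pos: [0.4898, 0.3172, 0.1671]
eef_rot: [-0.907, -3.006, 0.002]
ft_force: [0.0, -0.3, -0.2]
width: 0.173
```

Call:
play_rows(
  increments=[
    {"tx": 0,"ty": 0,"tz": 0,"yaw": 0,"fingers": 0.005},
    {"tx": 0,"ty": 0,"tz": 0,"yaw": 0,"fingers": 0.005},
  ],
)

```text
time_s: 35.4
tcp_pos: [0.491, 0.3178, 0.1689]
eef_rot: [0.907, 3.007, 0.002]
ft_force: [-0.3, 0.7, -0.4]
width: 0.172
```

Run:
```python
from matpos import *
snap('wrist','w39'); go(.491,.3165,.1373,.985)
mat('w39',165)
```

```text
t=35.450 -0.0007 -0.0011  0.0316 yaw -0.0001 q6end -0.41 | tcp [0.491  0.3178 0.1689] phi 0.9849 tilt 0.0018 F [-1.1 -0.9 -0.7] w 0.172
w39 [0.4914 0.3165] 86 0.000250296111611185 tcp [0.491  0.3178 0.1689] tool [-0.001  -0.0008 -0.    ]
```

View pics/w39.png

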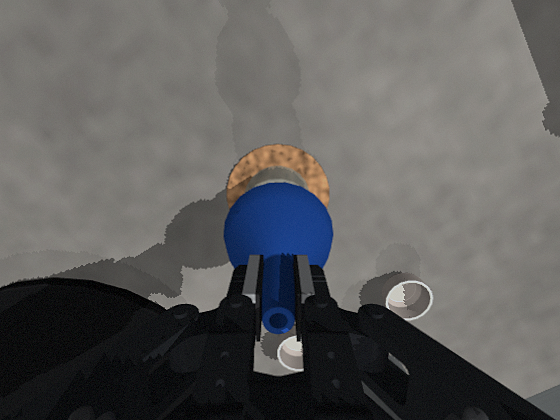

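Aligned within 1 mm. Lowering over the cap.

Call:
play_rows(
  increments=[
    {"tx": -0.0007,"ty": -0.0007,"tz": 0.006,"yaw": 0,"fingers": 0.005},
    {"tx": -0.0007,"ty": -0.0007,"tz": 0.012,"yaw": 0,"fingers": 0.005},
    {"tx": -0.0007,"ty": -0.0007,"tz": 0.018,"yaw": 0,"fingers": 0.005},
    {"tx": -0.0007,"ty": -0.0007,"tz": 0.024,"yaw": 0,"fingers": 0.005},
    {"tx": -0.0007,"ty": -0.0007,"tz": 0.027,"yaw": 0,"fingers": 0.005},
  ],
)

```text
time_s: 35.87
tcp_pos: [0.49, 0.3163, 0.1395]
eef_rot: [-0.907, -3.006, 0.002]
ft_force: [0.0, 0.1, -0.3]
width: 0.172
```

Call:
play_rows(
  increments=[
    {"tx": 0,"ty": 0,"tz": 0.001,"yaw": 0,"fingers": 0.005},
    {"tx": 0,"ty": 0,"tz": 0.002,"yaw": 0,"fingers": 0.005},
    {"tx": 0,"ty": 0,"tz": 0.002,"yaw": 0,"fingers": 0.005},
  ],
)

```text
time_s: 36.12
tcp_pos: [0.4906, 0.3166, 0.1388]
eef_rot: [-0.907, -3.008, 0.0]
ft_force: [-0.7, -0.1, -0.9]
width: 0.17
```

Run:
```python
from matpos import *
go(.491,.3165,.1373,.985)
```

```text
t=36.117 -0.0004  0.0001  0.0015 yaw 0.0000 q6end -0.41 | tcp [0.4906 0.3166 0.1388] phi 0.9850 tilt 0.0002 F [-0.7 -0.1 -0.9] w 0.17
```

Call:
play_rows(
  increments=[
    {"tx": 0,"ty": 0,"tz": 0.0005,"yaw": 0,"fingers": 0.005},
    {"tx": 0,"ty": 0,"tz": 0.001,"yaw": 0,"fingers": 0.005},
    {"tx": 0,"ty": 0,"tz": 0.001,"yaw": 0,"fingers": 0.005},
  ],
)

```text
time_s: 36.37
tcp_pos: [0.4906, 0.3166, 0.1381]
eef_rot: [0.907, 3.008, 0.0]
ft_force: [-0.3, -0.1, 0.3]
width: 0.175
```

Call:
play_rows(
  increments=[
    {"tx": 0,"ty": 0,"tz": 0.0005,"yaw": 0,"fingers": 0.005},
    {"tx": 0,"ty": 0,"tz": 0.001,"yaw": 0,"fingers": 0.005},
    {"tx": 0,"ty": 0,"tz": 0.001,"yaw": 0,"fingers": 0.005},
  ],
)

```text
time_s: 36.62
tcp_pos: [0.4908, 0.3167, 0.1372]
eef_rot: [0.907, 3.007, 0.001]
ft_force: [-0.0, 0.6, 1.0]
width: 0.174
```

Call:
play_rows(
  increments=[
    {"tx": 0,"ty": 0,"tz": 0,"yaw": 0,"fingers": 0.018},
    {"tx": 0,"ty": 0,"tz": 0,"yaw": 0,"fingers": 0.022},
    {"tx": 0,"ty": 0,"tz": 0,"yaw": 0,"fingers": 0.028},
    {"tx": 0,"ty": 0,"tz": 0,"yaw": 0,"fingers": 0.045},
    {"tx": 0,"ty": 0,"tz": 0,"yaw": 0,"fingers": 0.045},
  ],
)

```text
time_s: 37.03
tcp_pos: [0.4905, 0.3166, 0.1369]
eef_rot: [-0.907, -3.008, 0.0]
ft_force: [-0.1, 0.3, 0.6]
width: 0.529
```

Call:
play_rows(
  increments=[
    {"tx": 0,"ty": 0,"tz": 0,"yaw": 0,"fingers": 0.045},
    {"tx": 0,"ty": 0,"tz": -0.02,"yaw": 0,"fingers": 0.045},
    {"tx": 0,"ty": 0,"tz": -0.05,"yaw": 0,"fingers": 0.045},
    {"tx": 0,"ty": 0,"tz": -0.08,"yaw": 0,"fingers": 0.045},
    {"tx": 0,"ty": 0,"tz": -0.11,"yaw": 0,"fingers": 0.045},
  ],
)

```text
time_s: 37.45
tcp_pos: [0.4903, 0.3164, 0.2479]
eef_rot: [-0.907, -3.007, 0.001]
ft_force: [0.4, -0.2, 0.3]
width: 0.526
```

Call:
play_rows(
  increments=[
    {"tx": 0.06,"ty": 0,"tz": -0.02,"yaw": 0,"fingers": 0.045},
    {"tx": 0.12,"ty": 0,"tz": -0.02,"yaw": 0,"fingers": 0.045},
    {"tx": 0.12,"ty": 0,"tz": -0.02,"yaw": 0,"fingers": 0.045},
    {"tx": 0.12,"ty": 0,"tz": -0.02,"yaw": 0,"fingers": 0.045},
    {"tx": 0.12,"ty": 0,"tz": -0.02,"yaw": 0,"fingers": 0.045},
  ],
)

```text
time_s: 37.87
tcp_pos: [0.3889, 0.3841, 0.2676]
eef_rot: [0.901, 3.009, 0.001]
ft_force: [0.4, -0.5, -0.4]
width: 0.528
```

Run:
```python
from fit import *
for n in('wrist','side','top'): snap(n,n+'F')
go(.3,.3,.25,.985)
im,p=load('sideF');c=cv2.resize(im[80:380,180:380],None,fx=2,fy=2,interpolation=cv2.INTER_CUBIC); 
im,p=load('topF');d=cv2.resize(im[120:270,130:440],(400,194),interpolation=cv2.INTER_CUBIC)
o=np.zeros((600,800,3),np.uint8);o[:,:400]=c;o[:194,400:]=d;im,p=load('wristF');o[200:500,400:]=cv2.resize(im,(400,300))
cv2.imwrite('pics/F.png',o[...,::-1])
```

```text
t=38.017  0.0304 -0.1192  0.0168 yaw -0.0005 q6end -0.20 | tcp [0.3913 0.3825 0.2668] phi 0.9845 tilt 0.0005 F [ 0.2 -0.3  0. ] w 0.532
```

View pics/F.png

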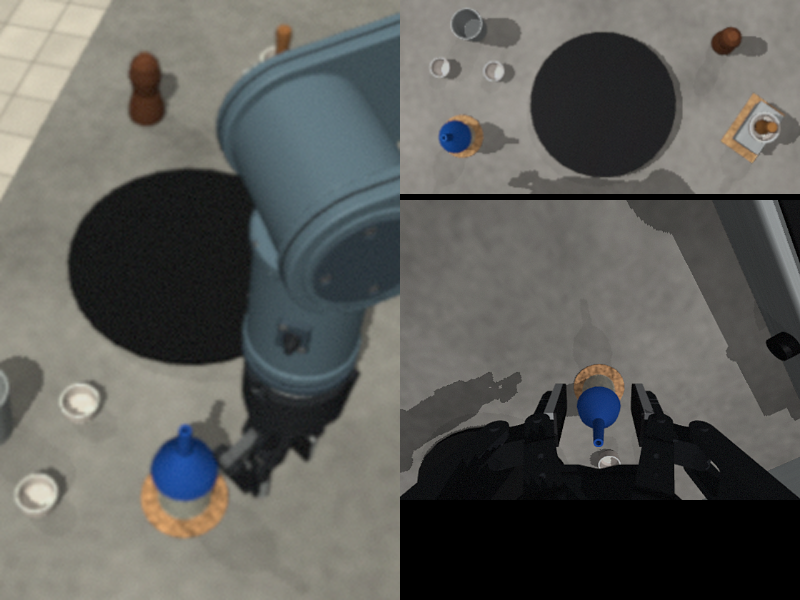

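Everything looks right: the turntable is empty and both stacks stand. I'll do a quick numerical check of the funnel and pestle, then hand in.

Run:
```python
from fit import *
for f,c in(('wristF',None),('topF',None),('sideF',None)):
    im,p=load(f); m=max(blobs(seg(im,'blue')),key=lambda b:b[1][4] if b[1][4]<12000 else 0)
    x,fv,a=fit(lambda x:revol(x[0],x[1],x[2],PROF['funnel']),[.491,.3165,.064],[(p,m[2].astype(float))],[.01,.01,.01]); print('funnel',f,x.round(4),round(fv),a)
im,p=load('topF')
b=[q for q in blobs(seg(im,'wood'),20) if q[0][0]>360]; print([q[:2] for q in b])
c=cv2.resize(im[120:270,130:440],None,fx=2.5,fy=2.5,interpolation=cv2.INTER_CUBIC)
cv2.imwrite('pics/Ftop.png',c[...,::-1])
print(proj(p,[[.5325,-.3315,.06],[.5325,-.3315,.145]]).round(1))
```

```text
funnel wristF [0.4963 0.3126 0.0538] 101 3107.0
funnel topF [ 0.4903  0.3457 -0.0447] 20 456.0
funnel sideF [0.4986 0.285  0.0022] 33 815.0
[([382.6, 151.2], [372, 141, 22, 21, 334]), ([394.0, 221.0], [380, 193, 29, 52, 316]), ([412.8, 217.8], [405, 213, 17, 10, 134])]
[[409.3 218. ]
 [418.1 218.1]]
```

View pics/Ftop.png

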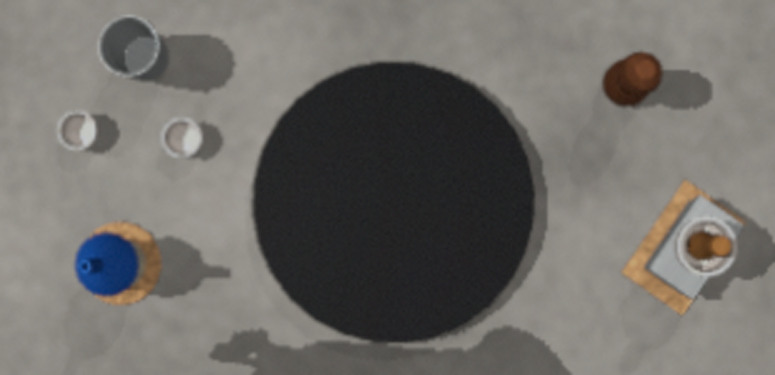

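Run:
```python
from fit import *
D=[]
for f in('wristF','topF','sideF'):
    im,p=load(f); m=max(blobs(seg(im,'blue')),key=lambda b:b[1][4] if b[1][4]<12000 else 0)[2].astype(float); D.append((p,m))
    x,fv,a=fit(lambda x:revol(x[0],x[1],.064,PROF['funnel']),[.491,.3165],[D[-1]],[.01,.01]); print(f,x.round(4),round(fv),a)
x,fv,a=fit(lambda x:revol(x[0],x[1],x[2],PROF['funnel']),[.491,.3165,.064],D,[.01,.01,.01]); print('all',x.round(4),round(fv),a)
```

```text
wristF [0.4906 0.3163] 238 3107.0
topF [0.4927 0.3163] 80 456.0
sideF [0.4909 0.3133] 120 815.0
all [0.4934 0.3143 0.0587] 380 4378.0
```

Run:
```python
from fit import *
im,p=load('wristF'); im=im.copy()
for z0,col in((.064,(255,255,0)),):
    for h,rr in PROF['funnel']:
        q=proj(p,disc(.491,.3165,z0+h,rr)); cv2.polylines(im,[np.round(q*16).astype(np.int32)],True,col,1,cv2.LINE_AA,4)
cv2.imwrite('pics/Fo.png',cv2.resize(im[210:360,200:360],None,fx=3.7,fy=3.7,interpolation=cv2.INTER_CUBIC)[...,::-1])
```

```text
(no output)
```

View pics/Fo.png

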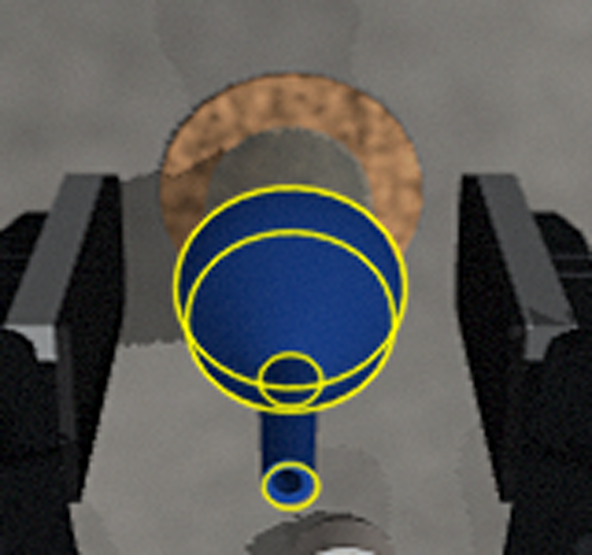

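The overlay matches the picture: the funnel is upright and seated with its mouth 60 mm above the jar's underside. Handing in.

Run:
```python
from h import *
print(r.sense()['time_s'],r.job_done())
```

```text
the job is handed in; nothing more can be done
38.0167 None
```

I moved all five things off the turntable in the order you asked and handed the job in at 38.0 s of the 128 s allowed. The hand-in reports no verdict.

- **Rectangular mat stack:** In the wrist camera picture the spice box sat within 1 mm of the mat's centre, with its long sides along the mat's. The bowl is within about 2 mm of the middle of the lid. It was lowered until the force reading showed contact, about 3 N, before I opened the jaws. The pestle stands upright in the bowl.
- **Round mat stack:** The jar was centred to about 1 mm and lowered to contact the same way. The funnel is upright over the cap, and its outline matches a model drawn with the mouth 60 mm above the jar's underside.
- **Everything else:** The last top view shows the turntable empty, with the mill, tumbler and small bowls where they started. At hand-in the gripper was clear of everything.

**Checks that disagreed:**
- The fixed cameras differ from the wrist camera by 2–3 mm, in line with the stated calibration, so I placed everything by the wrist camera.
- Fitting the funnel's height freely from single views gave values that made no sense.
- Fitting all three views together put the mouth at 59 mm above the ledge, against the 64 mm expected there (about 55 mm above the jar's underside). I relied on the outline match and on the light contact felt at the expected height.

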